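# Fetch the jar from behind the supplies and restore the caddy

## Robot

A 7-joint arm with a two-finger parallel gripper is mounted at the origin on the work surface. World frame = base frame: x ahead of the robot, y to its left, z up, the work surface at z = 0. Lengths are in mm, angles in rad, forces in N, time in s.
With the tool pointing down it reaches from about 425 to 1025 mm from the base axis. Payload 3.6 kg.
Tool frame: the origin (TCP) lies midway between the tips of the shut fingers; the grasp point (between the pads) lies 19 mm behind it (grasp_offset is the distance from the TCP to the grasp point, in mm); z points along the fingers, y is the line along which they close (so a half turn about z gives the same grasp; the last joint's range is limited). The gripper opens to 85 mm and grips with 20 to 120 N. Pads are 22 mm wide; open, the fingers measure 114 mm over their backs; the gripper's body (76 mm by 85 mm) begins 54 mm behind the grasp point. The pads swing forward as they close: fully open they stand 13 mm farther back than shut.
Start: joints at [1.075, 0.591, 0.048, 1.609, -0.033, 0.943, -0.034], TCP at [284.199, -666.979, 231.302] pointing down, gripper open.
Joint ranges: [-2.69, 2.69], [-0.47, 2.24], [-1.27, 1.36], [0.19, 2.51], [-1.53, 4.68], [0.08, 2.07], [-3.09, 3.09]. Speed limits (rad/s): [2.57, 2.57, 3.14, 3.14, 3.14, 3.14, 3.14].

## Interface

Orientations are given as a rotation vector (axis times angle).
In Python, from plant import * gives the robot as it stands.
- The arm moves only by the shell command python3 -m creep 'ROWS'. ROWS is JSON, a list of rows, each an object of numbers: "claw": the closure, from 0 (fully open) to 1 (shut); "dx", "dy", "dz": the shift along the tool's x, y, z in cm; "rx", "ry", "rz": the turn, a rotation vector about the tool's x, y, z in rad. A call has 1 to 20 rows; each row shifts and turns the commanded pose from where the row before left it, along the tool's axes as they then stand; what a row does not reach is not made up. A row lasts 1/12 s, in which the tool goes at most 41.7 mm and 7.16 degrees, less where a joint would pass 70% of its speed; a pose out of reach is approached as far as the arm can. A call is refused whole if a number of a shift passes 4.17 or a number of a turn 0.125, either way. A call with a gripper value outside its range is refused whole. The fingers move at their own pace and stop on an object; the grip force is fixed at half the most. Time passes only in rows, so rows that do not move let the fingers close. It gives the time, the measured TCP pose, the force, the opening and the grip force at its end, in the units of the state.
- observe(): the state, without advancing time (a new reading comes with each control period).
- camera(name): name is "scene" or "side" or "wrist"; returns the picture (420x560x3 uint8, red, green, blue); there is no depth.
- calibration(name): a dict with "camera_matrix" (3x3 intrinsics, pixels), "R" (3x3) and "t" (3): a world point X has camera coordinates R X + t. Camera axes: x right, y down, z forward; pixel columns grow to the right and rows downward; lengths in mm; the calibration is good to about 2 mm. A picture is of the moment at which its call begins: read the wrist's pose just before it. calibration takes no time and is no camera call; for the wrist camera it gives the pose at the moment of the call.
- close_job(): hands the job in; it is judged then, once.
The state is a dict: "clock": time; "joint_positions": joint angles; "dq": joint speeds; "effort": joint torques, N m; "position": TCP position; "tool_rot": TCP orientation; "force": force on the tool from outside, world axes, zero at the start; "moment": the same for the moment, N m; "width": opening from 0.0 (shut) to 1.0 (fully open); "grasp_force": force on a finger pad.
Only numpy, scipy, OpenCV 4.12 (cv2) and the standard library are available. Lean on these libraries where they do the work, as an engineer would, in place of code of your own. Each camera call takes 0.05 s, during which the arm holds its last target. There are 200 camera calls.

## Task

The low jar stands boxed in on the grey supply caddy: move the canister, the square bottle and the carton that surround it onto the black side mat, all three standing there together, before you take the jar. Then put the jar into the round seat of the small white mixer while the three still wait on the mat, and finally return each of the three to the caddy, standing flat inside the recess of the same stand it came from. Keep all four upright throughout.

Things in the scene. Friction and masses are not known exactly. Their poses are not given: they have to be found in the camera images.
- canister: loose round straight canister, all white, with a small black flap on top of its lid: diameter 46 mm (lid 47), height 105 mm, about 160 g (varies). Origin: centre of its underside, z up its axis. Starts in the recess of stand_round.
- bottle: loose amber bottle of square section: body 44 x 44 mm up to height 88 mm, then a narrow neck and a black screw cap of diameter 32 mm with its top at 109 mm; about 220 g (varies). Origin: centre of its underside, z up, x and y square to its flat faces. Starts in the recess of stand_square.
- carton: loose closed upright cardboard carton (rigid): 34 mm along its x, 56 mm along its y, 95 mm high, about 100 g (varies). Origin: centre of its underside, z up. Starts in the recess of stand_oblong.
- jar: loose low glass jar with a steel lid: diameter 50 mm (lid 51), height 45 mm, about 120 g (varies). Origin: centre of its underside, z up its axis. Starts in the middle of the caddy with one occupied stand on its left, one on its right and one in front of it (towards the robot), their centres 65 to 90 mm away: no room for a gripper until they are cleared.
- caddy: fixed grey supply caddy: base plate 172 mm (x, from -110 to +62 mm) by 256 mm (y), its top 6 mm above the table. Origin: on the table under the plate's middle, where the jar stands. x to its rear (away from the robot, within 0.3 rad), y to its left, z up. A fixed rail 36 mm high runs along the rear edge, its near face at x = 56 mm.
- stand_round: fixed white plate on the caddy, 70 x 70 mm and 8 mm thick, with a round recess of diameter 62 mm, 5 mm deep: the canister's own place. Origin: centre of the plate's underside; the recess floor lies 3 mm above it and the rim's top 8 mm above it. Axes as the caddy's, within 0.03 rad. Which of the three stands is left, right or front changes from start to start.
- stand_square: fixed white plate on the caddy, 70 x 70 mm and 8 mm thick, with a square recess of 60 x 60 mm, 5 mm deep: the square bottle's own place. Origin and axes as for stand_round (recess floor at 3 mm, rim top at 8 mm).
- stand_oblong: fixed white plate on the caddy, 58 mm (x) by 80 mm (y) and 8 mm thick, with an oblong recess of 48 mm (x) by 70 mm (y), 5 mm deep: the carton's own place, the carton's long side along the stand's y. Origin and axes as for stand_round (recess floor at 3 mm, rim top at 8 mm).
- mat: fixed black rubber mat on the table beside the caddy (left or right of it), 260 mm along its x, 120 mm along its y, 3 mm thick: the side area, empty at the start. Origin: centre of its underside, z up.
- mixer: fixed small white mixer, case 120 x 130 x 45 mm, on the other side of the caddy from the mat, with a grey square seat block of 92 mm on top and in it a round seat of diameter 72 mm, 6 mm deep. Origin: centre of the case's underside, z up; the seat's floor lies 49 mm above it, on its axis, and the seat's rim 55 mm above it.

How it is judged (in metres and radians):
On the way, in this order (a step that is already met when the one before it is completed fails the run):
1. canister, bottle and carton stand together on the side mat, released, the jar still where it was (x of canister in the frame of mat between -0.125 and 0.125 m and y of canister in the frame of mat between -0.057 and 0.057 m and z of canister in the frame of mat between 0 and 0.007 m and angle between each of canister, bottle, carton's own z axis and vertical below 0.1 rad and linear speed of each of canister, bottle, carton below 0.02 m/s and angular speed of each of canister, bottle, carton below 0.2 rad/s and contact force between each of canister, bottle, carton and the fingers below 0.05 N and x of bottle in the frame of mat between -0.125 and 0.125 m and y of bottle in the frame of mat between -0.057 and 0.057 m and z of bottle in the frame of mat between 0 and 0.007 m and x of carton in the frame of mat between -0.125 and 0.125 m and y of carton in the frame of mat between -0.057 and 0.057 m and z of carton in the frame of mat between 0 and 0.007 m and distance of jar from where it was at the start of the episode below 0.03 m), for 0.2 s.
2. the jar stands in the mixer's seat, released, while the three still stand on the mat (horizontal distance between jar and mixer below 0.013 m and z of jar in the frame of mixer between 0.047 and 0.0515 m and angle between jar's own z axis and vertical below 0.06 rad and linear speed of each of jar, canister, bottle, carton below 0.02 m/s and angular speed of each of jar, canister, bottle, carton below 0.2 rad/s and contact force between each of jar, canister, bottle, carton and the fingers below 0.05 N and x of canister in the frame of mat between -0.125 and 0.125 m and y of canister in the frame of mat between -0.057 and 0.057 m and z of canister in the frame of mat between 0 and 0.007 m and angle between each of canister, bottle, carton's own z axis and vertical below 0.1 rad and x of bottle in the frame of mat between -0.125 and 0.125 m and y of bottle in the frame of mat between -0.057 and 0.057 m and z of bottle in the frame of mat between 0 and 0.007 m and x of carton in the frame of mat between -0.125 and 0.125 m and y of carton in the frame of mat between -0.057 and 0.057 m and z of carton in the frame of mat between 0 and 0.007 m), for 0.2 s.
At the end, for the whole second after the job is handed in: the jar stands flat in the mixer's round seat (within 13 mm of its centre), and canister, bottle and carton each stand flat in the recess of their own stand (within 12 mm of its centre), all upright, released and at rest (horizontal distance between jar and mixer below 0.013 m and z of jar in the frame of mixer between 0.047 and 0.0515 m and angle between each of jar, canister, bottle, carton's own z axis and vertical below 0.06 rad and linear speed of each of jar, canister, bottle, carton below 0.02 m/s and angular speed of each of jar, canister, bottle, carton below 0.2 rad/s and contact force between each of jar, canister, bottle, carton and the fingers below 0.05 N and horizontal distance between canister and stand_round below 0.012 m and z of canister in the frame of stand_round between 0.001 and 0.0055 m and horizontal distance between bottle and stand_square below 0.012 m and z of bottle in the frame of stand_square between 0.001 and 0.0055 m and horizontal distance between carton and stand_oblong below 0.012 m and z of carton in the frame of stand_oblong between 0.001 and 0.0055 m); the robot touches nothing.
It fails at once if the canister is tipped by more than about 35 degrees (angle between canister's own z axis and vertical above 0.6 rad).
It fails at once if the bottle is tipped by more than about 35 degrees (angle between bottle's own z axis and vertical above 0.6 rad).
It fails at once if the carton is tipped by more than about 35 degrees (angle between carton's own z axis and vertical above 0.6 rad).
It fails at once if the jar is tipped by more than about 35 degrees (angle between jar's own z axis and vertical above 0.6 rad).
It also fails if it takes over 144 s, if anything falls off the work surface, if the arm or the gripper's body presses on something with over 40 N, if the wrist force passes 120 N, or if a joint passes its speed limit or range.

## Working session

There is one attempt and no reset: what is moved stays moved. The work goes in short steps, Python scripts to look and compute and a shell command to move; the robot and the scene stay as the last step left them, time stands still between calls to the robot, and variables do not carry over. Pictures are saved under pics/ and viewed, at most 14 in all, crops included, and the job is handed in when it is done.

```bash
mkdir -p pics; ls; python3 - <<'E'
from plant import *
import cv2,numpy as np
print(observe())
ims=[]
for n in("scene","side"):
    c=calibration(n);print(n,c)
    im=camera(n)[:,:,::-1];cv2.imwrite(f"pics/{n}0.png",im)
    cv2.imwrite(f"pics/{n}0b.png",cv2.resize(im,(800,600)))
E
```

```text
pics
{'clock': 0.0, 'joint_positions': array([ 1.07446916,  0.59209868,  0.04829708,  1.60982188, -0.03328084,
        0.94271439, -0.03369336]), 'dq': array([-2.11057711e-03,  1.98341636e-03,  5.20528351e-05,  1.57191516e-05,
       -4.03379326e-04,  2.62757137e-03,  2.60966770e-04]), 'effort': array([-5.75821059e-05, -5.48694134e+01,  1.54670097e+00, -1.98123425e+01,
        9.42056766e-03,  8.72100180e-03,  1.36575653e-05]), 'position': array([ 283.89399929, -666.20491651,  230.15579114]), 'tool_rot': array([-3.07593584e+00, -6.28212568e-01,  9.15449826e-04]), 'force': array([-0.24494056, -0.45358703,  0.35479886]), 'moment': array([ 0.00323637, -0.03429487, -0.02597409]), 'grasp_force': 0.0, 'width': 1.005117568082662}
scene {'camera_matrix': array([[383.17166437,   0.        , 277.86886074],
       [  0.        , 383.17166437, 208.60968937],
       [  0.        ,   0.        ,   1.        ]]), 'R': array([[ 0.2778717 ,  0.96034943, -0.02272199],
       [ 0.59332404, -0.19018133, -0.78217495],
       [-0.75548257,  0.20386278, -0.62264441]]), 't': array([-140.53291307, -279.65512968, 1126.17009327])}
side {'camera_matrix': array([[473.48634786,   0.        , 280.83521294],
       [  0.        , 473.48634786, 208.9432785 ],
       [  0.        ,   0.        ,   1.        ]]), 'R': array([[-0.89975455, -0.43636199,  0.00547475],
       [-0.27160383,  0.55012463, -0.78967984],
       [ 0.34157447, -0.71200499, -0.61349473]]), 't': array([475.94988669, 187.08052398, 769.94432029])}
```

View pics/scene0b.png

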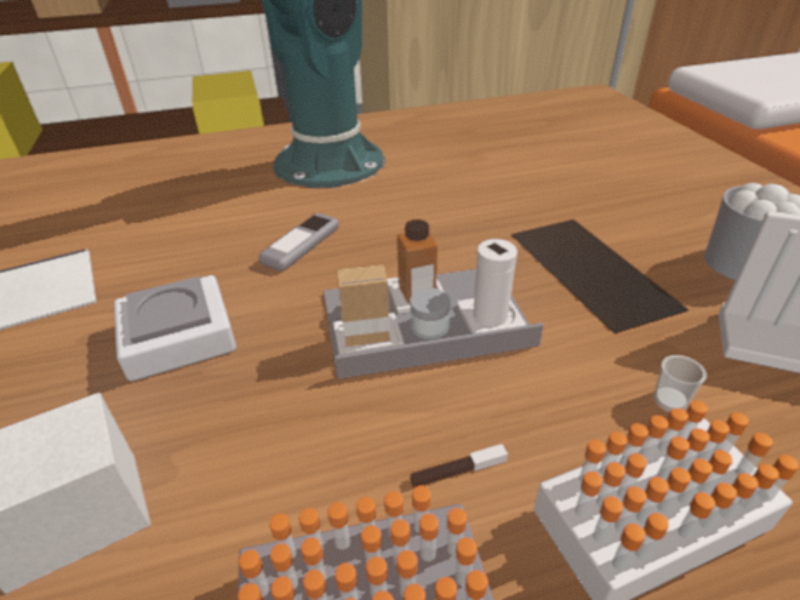

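View pics/side0b.png

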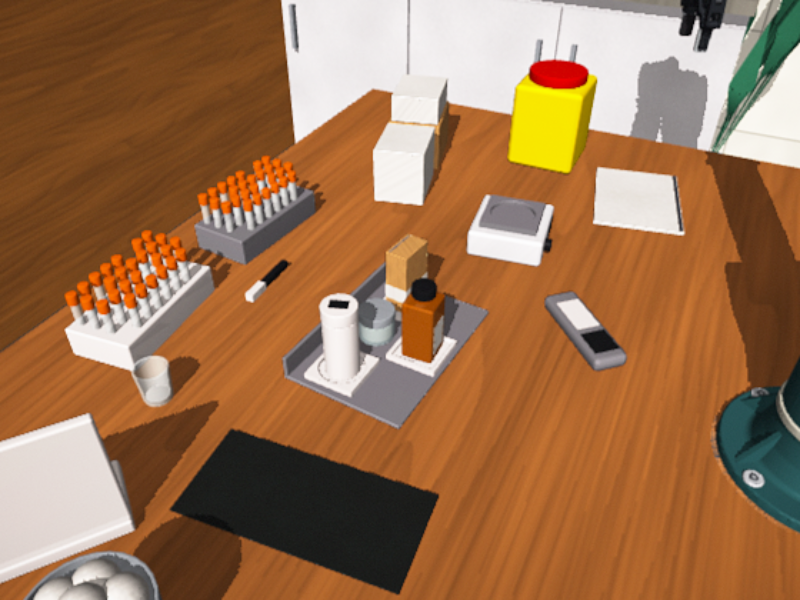

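The scene view looks back at the robot: carton (363,275), bottle (417,230), canister (497,247), jar (431,300), mat on the right at (600,270) and mixer on the left at (170,310), in 800-px coordinates. The side view shows the same layout. So the canister is left (+y), the bottle in front, the carton right, the mat at +y and the mixer at -y.

```bash
cat > h.py <<'E'
from plant import *
import cv2,numpy as np
def ray(c,u,v):
    R=np.array(c["R"]);t=np.array(c["t"]);K=np.array(c["camera_matrix"])
    d=R.T@np.linalg.solve(K,[u,v,1.]);return -R.T@t,d/np.linalg.norm(d)
def onz(c,u,v,z):
    o,d=ray(c,u,v);return o+d*(z-o[2])/d[2]
def tri(*obs):
    A=np.zeros((3,3));b=np.zeros(3);rs=[ray(*o) for o in obs]
    for o,d in rs:
        M=np.eye(3)-np.outer(d,d);A+=M;b+=M@o
    p=np.linalg.solve(A,b)
    return p,max(np.linalg.norm((np.eye(3)-np.outer(d,d))@(p-o)) for o,d in rs)
def proj(c,X):
    p=np.array(c["R"])@np.asarray(X,float)+c["t"];p=np.array(c["camera_matrix"])@p;return p[:2]/p[2]
E
python3 - <<'E'
from h import *
np.set_printoptions(precision=1,suppress=True)
s,d=calibration("scene"),calibration("side");k=.7
P={'can':((497,246),(339,303)),'jar':((431,300),(376,315)),'cap':((417,227),(424,287)),'carton':((363,273),(407,248)),'seat':((168,302),(513,213)),
'm1':((513,233),(438,494)),'m1b':((513,233),(400,590)),'m2':((573,221),(400,590)),'m3':((685,307),(172,508)),'m4':((613,328),(233,430))}
for n,(a,b) in P.items():
    p,e=tri((s,a[0]*k,a[1]*k),(d,b[0]*k,b[1]*k));print(n,p,'%.1f'%e)
w=calibration("wrist");print(w, observe()["position"])
o,dd=ray(w,280,210);print(o-observe()["position"],dd)
E
```

```text
can [557.3 112.8 117.2] 0.3
jar [548.4  34.8  45.7] 1.5
cap [480.9  36.3 114.6] 0.3
carton [544.  -49.3 103.8] 0.8
seat [ 464.6 -283.1   56.4] 1.1
m1 [372.8 233.8   4.2] 1.2
m1b [350.1 291.6 -38.6] 39.8
m2 [363.6 347.9   0.5] 2.0
m3 [616.3 371.4   4. ] 1.1
m4 [624.5 256.    4.3] 0.9
{'camera_matrix': array([[325.1,   0. , 276. ],
       [  0. , 325.1, 211.7],
       [  0. ,   0. ,   1. ]]), 'R': array([[ 0.4, -0.9, -0. ],
       [-0.9, -0.4,  0.3],
       [-0.3, -0.1, -0.9]]), 't': array([-723.8,  -41.4,  381.8])} [ 283.9 -666.3  230.3]
[ 75.4  31.5 143. ] [-0.3 -0.1 -0.9]
```

```bash
python3 -m creep '[{"rz":0.1},{"rz":0.1},{"rz":0.1},{"rz":0.103},{"dx":1.4,"dy":-3.5,"dz":-0.7},{"dx":1.4,"dy":-3.5,"dz":-0.7},{"dx":1.4,"dy":-3.5,"dz":-0.7},{"dx":1.4,"dy":-3.5,"dz":-0.7},{"dx":1.4,"dy":-3.5,"dz":-0.7},{"dx":1.4,"dy":-3.5,"dz":-0.7},{"dx":1.4,"dy":-3.5,"dz":-0.7},{"dx":1.4,"dy":-3.5,"dz":-0.7},{"dx":1.4,"dy":-3.5,"dz":-0.7},{"dx":1.4,"dy":-3.5,"dz":-0.7},{"dx":1.4,"dy":-3.5,"dz":-0.7},{"dx":1.4,"dy":-3.5,"dz":-0.7},{"dx":1.4,"dy":-3.5,"dz":-0.7},{"dx":1.4,"dy":-3.5,"dz":-0.7},{"dx":1.4,"dy":-3.5,"dz":-0.7},{}]'
python3 - <<'E'
from h import *
import pickle
c=calibration("wrist");im=camera("wrist")[:,:,::-1];cv2.imwrite("pics/w1.png",im);pickle.dump(c,open("w1.pkl","wb"))
cv2.imwrite("pics/w1b.png",cv2.resize(im,(800,600)))
print(observe()["position"],observe()["tool_rot"])
E
```

```text
[ 283.97976797 -666.37741982  230.38709304] [-3.07639120e+00 -6.28287853e-01  6.91347133e-04]validation failed for argument at $[0]...
```

View pics/w1b.png

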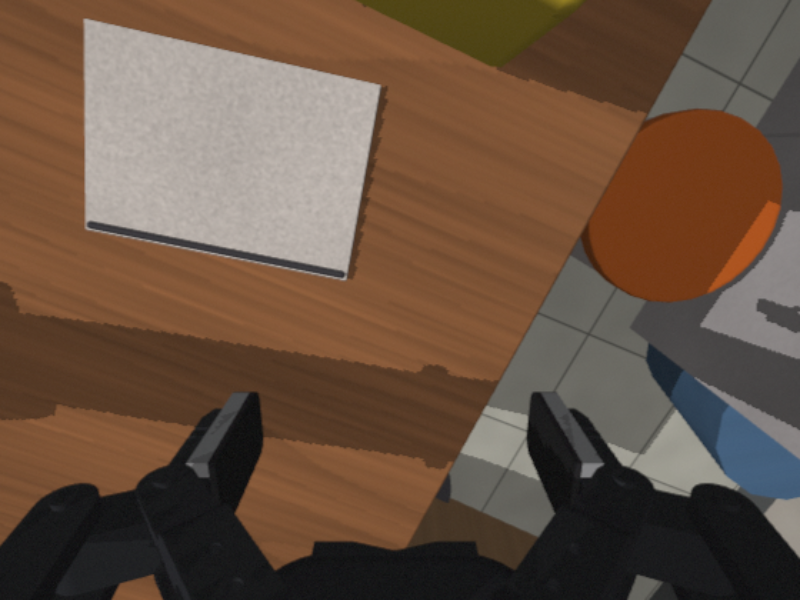

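The picture shows only a notepad (230,150) and the fingers, because the move was refused. A row probably needs every key, so I'll test that with one small row.

```bash
python3 -m creep '[{"claw":0,"rz":0.1}]'; python3 -m creep '[{"claw":0,"dx":0,"dy":0,"dz":0,"rx":0,"ry":0,"rz":0.1}]'
```

```text
clock: 0.23
position: [283.8, -666.6, 230.7]
tool_rot: [-3.105, -0.471, 0.0]
force: [0.7, 0.3, -0.4]
width: 1.003
grasp_force: 0.0validation failed for argument at $[0]...
```

```bash
python3 -m creep '[{"claw":0,"dx":0,"dy":0,"dz":0,"rx":0,"ry":0,"rz":0.1},{"claw":0,"dx":0,"dy":0,"dz":0,"rx":0,"ry":0,"rz":0.1},{"claw":0,"dx":0,"dy":0,"dz":0,"rx":0,"ry":0,"rz":0.101},{"claw":0,"dx":1.4,"dy":-3.5,"dz":-0.7,"rx":0,"ry":0,"rz":0},{"claw":0,"dx":1.4,"dy":-3.5,"dz":-0.7,"rx":0,"ry":0,"rz":0},{"claw":0,"dx":1.4,"dy":-3.5,"dz":-0.7,"rx":0,"ry":0,"rz":0},{"claw":0,"dx":1.4,"dy":-3.5,"dz":-0.7,"rx":0,"ry":0,"rz":0},{"claw":0,"dx":1.4,"dy":-3.5,"dz":-0.7,"rx":0,"ry":0,"rz":0},{"claw":0,"dx":1.4,"dy":-3.5,"dz":-0.7,"rx":0,"ry":0,"rz":0},{"claw":0,"dx":1.4,"dy":-3.5,"dz":-0.7,"rx":0,"ry":0,"rz":0},{"claw":0,"dx":1.4,"dy":-3.5,"dz":-0.7,"rx":0,"ry":0,"rz":0},{"claw":0,"dx":1.4,"dy":-3.5,"dz":-0.7,"rx":0,"ry":0,"rz":0},{"claw":0,"dx":1.4,"dy":-3.5,"dz":-0.7,"rx":0,"ry":0,"rz":0},{"claw":0,"dx":1.4,"dy":-3.5,"dz":-0.7,"rx":0,"ry":0,"rz":0},{"claw":0,"dx":1.4,"dy":-3.5,"dz":-0.7,"rx":0,"ry":0,"rz":0},{"claw":0,"dx":1.4,"dy":-3.5,"dz":-0.7,"rx":0,"ry":0,"rz":0},{"claw":0,"dx":1.4,"dy":-3.5,"dz":-0.7,"rx":0,"ry":0,"rz":0},{"claw":0,"dx":1.4,"dy":-3.5,"dz":-0.7,"rx":0,"ry":0,"rz":0},{"claw":0,"dx":1.4,"dy":-3.5,"dz":-0.7,"rx":0,"ry":0,"rz":0},{"claw":0,"dx":0,"dy":0,"dz":0,"rx":0,"ry":0,"rz":0}]'
cat > look.py <<'E'
import sys,pickle
from h import *
n=sys.argv[1];c=calibration("wrist");im=camera("wrist")[:,:,::-1];cv2.imwrite(f"pics/{n}.png",im);pickle.dump(c,open(n+".pkl","wb"))
cv2.imwrite(f"pics/{n}b.png",cv2.resize(im,(800,600),interpolation=cv2.INTER_CUBIC))
print(observe()["position"],observe()["tool_rot"])
E
python3 look.py w2
```

```text
clock: 1.9
position: [511.0, -97.2, 344.8]
tool_rot: [-3.137, -0.023, -0.008]
force: [-0.2, 0.6, 0.4]
width: 1.003
grasp_force: 0.0
[ 509.173218   -101.40333751  344.02211543] [-3.13982089 -0.01768173 -0.00370534]
```

View pics/w2b.png

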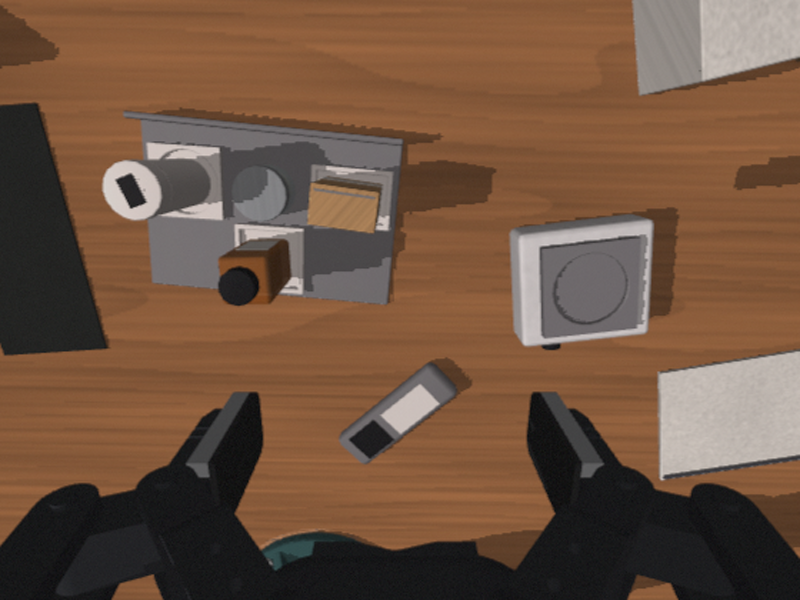

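The wrist view shows the whole caddy: canister lid (132,190), jar (260,194), carton (346,205), cap (238,286). The mixer seat is at (590,288) and the mat at the left edge. I'll shift left for a second view.

```bash
python3 -m creep '[{"claw":0,"dx":0,"dy":-3.5,"dz":0,"rx":0,"ry":0,"rz":0},{"claw":0,"dx":0,"dy":-3.5,"dz":0,"rx":0,"ry":0,"rz":0},{"claw":0,"dx":0,"dy":-3.5,"dz":0,"rx":0,"ry":0,"rz":0},{"claw":0,"dx":0,"dy":-3.5,"dz":0,"rx":0,"ry":0,"rz":0},{"claw":0,"dx":0,"dy":-3.5,"dz":0,"rx":0,"ry":0,"rz":0},{"claw":0,"dx":0,"dy":-3.5,"dz":0,"rx":0,"ry":0,"rz":0},{"claw":0,"dx":0,"dy":0,"dz":0,"rx":0,"ry":0,"rz":0},{"claw":0,"dx":0,"dy":0,"dz":0,"rx":0,"ry":0,"rz":0}]'
python3 look.py w3
```

```text
clock: 2.62
position: [506.4, 104.7, 342.9]
tool_rot: [3.141, 0.009, -0.001]
force: [-0.0, -0.4, -0.2]
width: 1.0
grasp_force: 0.0
[506.51040745 102.50761518 342.81678309] [ 3.14034010e+00  3.15984261e-03 -1.61887388e-03]
```

View pics/w3b.png

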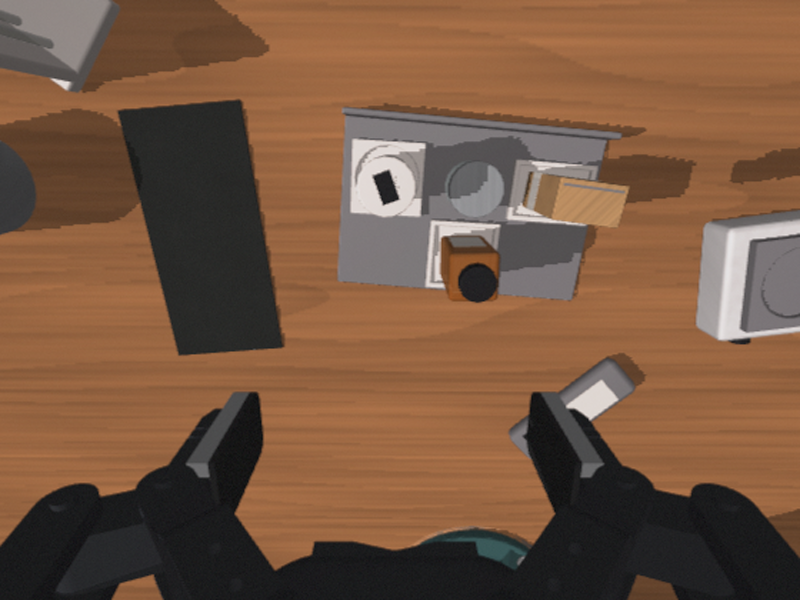

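```bash
python3 - <<'E'
from h import *
import pickle
np.set_printoptions(precision=1,suppress=True)
a,b=[pickle.load(open(f"w{i}.pkl","rb")) for i in(2,3)];s,d=calibration("scene"),calibration("side");k=.7
P={'can':((132,190),(386,187),(497,246),(339,303)),'jar':((260,193),(476,189),(431,300),(376,315)),'cap':((238,286),(478,282),(417,227),(424,287)),'carton':((344,206),(590,202),(363,273),(407,248)),
'seat':((591,288),None,(168,302),(513,213)),'matA':((105,348),(282,347)),'matB':((38,104),(241,100)),
'cadRF':((402,140),(607,140)),'cadRN':((388,302),(574,299)),'cadLN':((153,284),(340,282))}
for n,o in P.items():
    ob=[(c,p[0]*k,p[1]*k) for c,p in zip((a,b,s,d),o) if p]
    r=[tri(*ob[:2])] + ([tri(*ob)] if len(ob)>2 else [])
    print(n,*[(x[0],'%.1f'%x[1]) for x in r])
for n,c,q,z in [('mat',b,[(119,111),(241,100),(283,347),(179,354)],3),('round',b,[(352,139),(425,143),(422,217),(350,213)],14),('cartontop w2',a,[(313,180),(382,190),(374,233),(308,222)],104),('seatblock',a,[(541,248),(643,236),(647,325),(544,337)],55)]:
    p=np.array([onz(c,x*k,y*k,z) for x,y in q]);print(n,p[:,:2].tolist(),p.mean(0),[np.linalg.norm(p[i]-p[i-1]) for i in range(4)])
E
```

```text
can (array([558.4, 111.4, 113.8]), '0.2') (array([558.3, 111.4, 116.6]), '1.6')
jar (array([551.6,  29.7,  47. ]), '0.2') (array([550.6,  31.7,  45.3]), '3.2')
cap (array([481.3,  34.8, 113.8]), '0.2') (array([481.3,  35.4, 114.3]), '1.1')
carton (array([546.8, -54.2, 101.8]), '0.6') (array([546.1, -52.2, 103.6]), '3.0')
seat (array([ 469.1, -283.4,   61.2]), '1.0') (array([ 465.9, -284.6,   56.4]), '2.6')
matA (array([373.4, 230.5,   6. ]), '0.0')
matB (array([629.3, 252.7,   0.8]), '0.4')
cadRF (array([ 598. , -101.7,    7.3]), '2.8')
cadRN (array([433.6, -89.8,   8.7]), '0.7')
cadLN (array([451.2, 162.2,  10.7]), '0.1')
mat [[619.1546118084693, 370.57430409513006], [629.520586236451, 252.0318980258543], [372.01733331893206, 230.1709679352495], [362.67814701374647, 349.3096483452057]] [495.8 300.5   3. ] [np.float64(257.35648928628456), np.float64(118.99477073609006), np.float64(258.42953687132984), np.float64(119.50416549505144)]
round [[594.7153851316464, 145.71613852761823], [591.4535592304212, 75.65594709098437], [520.7986593056794, 76.82926548777309], [524.4170353083423, 149.40303679819075]] [557.8 111.9  14. ] [np.float64(70.3949657769445), np.float64(70.13608152974963), np.float64(70.66464150786815), np.float64(72.66391764220705)]
cartontop w2 [[567.7784229432084, -29.998547649340807], [560.7819748710043, -85.39559679812086], [525.8661671985564, -78.96845674902953], [534.1340159440196, -24.51757333530111]] [547.1 -54.7 104. ] [np.float64(34.08793337470358), np.float64(55.83711435971061), np.float64(35.50241899687976), np.float64(55.07500365332082)]
seatblock [[505.6346720703255, -234.369838845757], [518.4752200087433, -328.3148500615971], [429.72318697465425, -348.4532136188916], [415.155001345659, -247.63991124812569]] [ 467.2 -289.7   55. ] [np.float64(91.44761142866543), np.float64(94.81848344971107), np.float64(91.00811532193055), np.float64(101.86046322013433)]
```

```bash
cat > go.py <<'E'
import sys
from h import *
from scipy.spatial.transform import Rotation as Ro
p=np.zeros(3);N=5;rv=None
for _ in range(1): o=observe()
T=np.array([float(x) for x in sys.argv[1:4]]);R=Ro.from_rotvec(o["tool_rot"]).as_matrix()
x=R[:,0];print("yaw %.3f tilt %.3f"%(np.arctan2(x[1],x[0]),np.arccos(-R[2,2])),"now",o["position"].round(1),"cm:",(R.T@(T-o["position"])/10).round(2))
E
python3 -m creep '[{"claw":0,"dx":0,"dy":0,"dz":0,"rx":0,"ry":0,"rz":0.08},{"claw":0,"dx":0,"dy":0,"dz":0,"rx":0,"ry":0,"rz":0}]'; python3 go.py 558.3 111.5 150
```

```text
clock: 2.83
position: [506.8, 100.6, 342.9]
tool_rot: [3.137, -0.131, -0.001]
force: [-0.0, -0.2, -0.1]
width: 1.0
grasp_force: 0.0
yaw -0.084 tilt 0.002 now [506.8 100.6 342.9] cm: [ 5.05 -1.55 19.29]
```

```bash
python3 -m creep '[{"claw":0,"dx":0.72,"dy":-0.22,"dz":2.75,"rx":0,"ry":0,"rz":0},{"claw":0,"dx":0.72,"dy":-0.22,"dz":2.75,"rx":0,"ry":0,"rz":0},{"claw":0,"dx":0.72,"dy":-0.22,"dz":2.75,"rx":0,"ry":0,"rz":0},{"claw":0,"dx":0.72,"dy":-0.22,"dz":2.75,"rx":0,"ry":0,"rz":0},{"claw":0,"dx":0.72,"dy":-0.22,"dz":2.75,"rx":0,"ry":0,"rz":0},{"claw":0,"dx":0.72,"dy":-0.22,"dz":2.75,"rx":0,"ry":0,"rz":0},{"claw":0,"dx":0.72,"dy":-0.22,"dz":2.75,"rx":0,"ry":0,"rz":0},{"claw":0,"dx":0,"dy":0,"dz":0,"rx":0,"ry":0,"rz":0},{"claw":0,"dx":0,"dy":0,"dz":0,"rx":0,"ry":0,"rz":0},{"claw":0,"dx":0,"dy":0,"dz":0,"rx":0,"ry":0,"rz":0}]'; python3 go.py 558.3 111.5 56; python3 look.py w4
```

```text
clock: 3.67
position: [558.6, 113.7, 151.8]
tool_rot: [3.139, -0.124, 0.001]
force: [1.1, -0.0, 0.1]
width: 0.996
grasp_force: 0.0
yaw -0.079 tilt 0.001 now [558.6 113.7 151.8] cm: [-0.03  0.22  9.58]
[559.00655755 114.12246872 152.4647948 ] [-3.13894065  0.1237763  -0.00364585]
```

View pics/w4b.png

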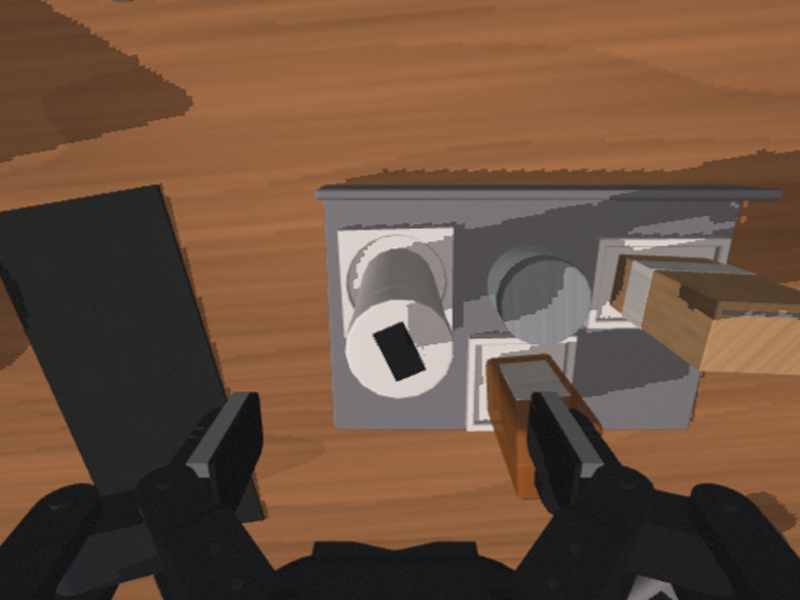

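The wrist view has the canister lid at (399,348), midway between the fingers (u≈394), and the caddy edges run parallel to the image. Next I descend and grip.

```bash
python3 -m creep '[{"claw":0,"dx":0,"dy":0.25,"dz":2.4,"rx":0,"ry":0,"rz":0},{"claw":0,"dx":0,"dy":0,"dz":2.4,"rx":0,"ry":0,"rz":0},{"claw":0,"dx":0,"dy":0,"dz":2.4,"rx":0,"ry":0,"rz":0},{"claw":0,"dx":0,"dy":0,"dz":2.4,"rx":0,"ry":0,"rz":0},{"claw":0,"dx":0,"dy":0,"dz":0,"rx":0,"ry":0,"rz":0},{"claw":0.3,"dx":0,"dy":0,"dz":0,"rx":0,"ry":0,"rz":0},{"claw":0.5,"dx":0,"dy":0,"dz":0,"rx":0,"ry":0,"rz":0},{"claw":1,"dx":0,"dy":0,"dz":0,"rx":0,"ry":0,"rz":0},{"claw":1,"dx":0,"dy":0,"dz":0,"rx":0,"ry":0,"rz":0},{"claw":1,"dx":0,"dy":0,"dz":0,"rx":0,"ry":0,"rz":0},{"claw":1,"dx":0,"dy":0,"dz":0,"rx":0,"ry":0,"rz":0}]'; python3 go.py 578 308 150
```

```text
clock: 4.63
position: [559.7, 112.3, 57.2]
tool_rot: [-3.139, 0.123, -0.006]
force: [-0.9, -1.4, 5.8]
width: 0.525
grasp_force: 51.7
yaw -0.079 tilt 0.004 now [559.7 112.3  57.2] cm: [  0.33 -19.66  -9.26]
```

```bash
python3 -m creep '[{"claw":1,"dx":0,"dy":0,"dz":-1.5,"rx":0,"ry":0,"rz":0},{"claw":1,"dx":0,"dy":0,"dz":-2.5,"rx":0,"ry":0,"rz":0},{"claw":1,"dx":0,"dy":-1,"dz":-2,"rx":0,"ry":0,"rz":0},{"claw":1,"dx":0.05,"dy":-3,"dz":0,"rx":0,"ry":0,"rz":0},{"claw":1,"dx":0.05,"dy":-3.2,"dz":0,"rx":0,"ry":0,"rz":0},{"claw":1,"dx":0.05,"dy":-3.2,"dz":0,"rx":0,"ry":0,"rz":0},{"claw":1,"dx":0.05,"dy":-3.2,"dz":0,"rx":0,"ry":0,"rz":0},{"claw":1,"dx":0.05,"dy":-3,"dz":0,"rx":0,"ry":0,"rz":0},{"claw":1,"dx":0.05,"dy":-2,"dz":0,"rx":0,"ry":0,"rz":0},{"claw":1,"dx":0,"dy":-1,"dz":1,"rx":0,"ry":0,"rz":0},{"claw":1,"dx":0,"dy":0,"dz":2,"rx":0,"ry":0,"rz":0},{"claw":1,"dx":0,"dy":0,"dz":2,"rx":0,"ry":0,"rz":0},{"claw":1,"dx":0,"dy":0,"dz":1,"rx":0,"ry":0,"rz":0},{"claw":1,"dx":0,"dy":0,"dz":0,"rx":0,"ry":0,"rz":0},{"claw":1,"dx":0,"dy":0,"dz":0,"rx":0,"ry":0,"rz":0}]'; python3 go.py 578 308 52
```

```text
clock: 5.88
position: [576.2, 306.2, 54.5]
tool_rot: [3.138, -0.124, -0.001]
force: [1.0, 0.4, -1.5]
width: 0.527
grasp_force: 53.8
yaw -0.079 tilt 0.002 now [576.2 306.2  54.5] cm: [ 0.16 -0.19  0.25]
```

```bash
python3 -m creep '[{"claw":1,"dx":0,"dy":0,"dz":0.15,"rx":0,"ry":0,"rz":0},{"claw":1,"dx":0,"dy":0,"dz":0.15,"rx":0,"ry":0,"rz":0},{"claw":1,"dx":0,"dy":0,"dz":0,"rx":0,"ry":0,"rz":0},{"claw":0.4,"dx":0,"dy":0,"dz":0,"rx":0,"ry":0,"rz":0},{"claw":0,"dx":0,"dy":0,"dz":0,"rx":0,"ry":0,"rz":0},{"claw":0,"dx":0,"dy":0,"dz":0,"rx":0,"ry":0,"rz":0},{"claw":0,"dx":0,"dy":0,"dz":0,"rx":0,"ry":0,"rz":0},{"claw":0,"dx":0,"dy":0,"dz":-2,"rx":0,"ry":0,"rz":0},{"claw":0,"dx":0,"dy":0,"dz":-3,"rx":0,"ry":0,"rz":0},{"claw":0,"dx":0,"dy":0,"dz":-4,"rx":0,"ry":0,"rz":0},{"claw":0,"dx":0,"dy":0,"dz":0,"rx":0,"ry":0,"rz":0}]'; python3 go.py 481.5 35 145
```

```text
clock: 6.8
position: [580.9, 310.2, 149.2]
tool_rot: [-3.132, 0.123, -0.018]
force: [1.5, 1.3, 1.4]
width: 1.002
grasp_force: 0.0
yaw -0.079 tilt 0.013 now [580.9 310.2 149.2] cm: [-7.76 28.22  0.12]
```

```bash
python3 -m creep '[{"claw":0,"dx":-0.86,"dy":3.14,"dz":0,"rx":0,"ry":0,"rz":0},{"claw":0,"dx":-0.86,"dy":3.14,"dz":0,"rx":0,"ry":0,"rz":0},{"claw":0,"dx":-0.86,"dy":3.14,"dz":0,"rx":0,"ry":0,"rz":0},{"claw":0,"dx":-0.86,"dy":3.14,"dz":0,"rx":0,"ry":0,"rz":0},{"claw":0,"dx":-0.86,"dy":3.14,"dz":0,"rx":0,"ry":0,"rz":0},{"claw":0,"dx":-0.86,"dy":3.14,"dz":0,"rx":0,"ry":0,"rz":0},{"claw":0,"dx":-0.86,"dy":3.14,"dz":0,"rx":0,"ry":0,"rz":0},{"claw":0,"dx":-0.86,"dy":3.14,"dz":0,"rx":0,"ry":0,"rz":0},{"claw":0,"dx":-0.86,"dy":3.1,"dz":0,"rx":0,"ry":0,"rz":0},{"claw":0,"dx":0,"dy":0,"dz":0,"rx":0,"ry":0,"rz":0},{"claw":0,"dx":0,"dy":0,"dz":0,"rx":0,"ry":0,"rz":0},{"claw":0,"dx":0,"dy":0,"dz":0,"rx":0,"ry":0,"rz":0}]'; python3 go.py 481.5 35 57
```

```text
clock: 7.8
position: [478.0, 32.6, 142.1]
tool_rot: [-3.138, 0.123, -0.003]
force: [-0.2, 0.4, -0.2]
width: 1.002
grasp_force: 0.0
yaw -0.078 tilt 0.002 now [478.   32.6 142.1] cm: [ 0.32 -0.26  8.52]
```

```bash
python3 -m creep '[{"claw":0,"dx":0.3,"dy":-0.25,"dz":1.5,"rx":0,"ry":0,"rz":0},{"claw":0,"dx":0,"dy":0,"dz":2.4,"rx":0,"ry":0,"rz":0},{"claw":0,"dx":0,"dy":0,"dz":2.4,"rx":0,"ry":0,"rz":0},{"claw":0,"dx":0,"dy":0,"dz":2.2,"rx":0,"ry":0,"rz":0},{"claw":0,"dx":0,"dy":0,"dz":0,"rx":0,"ry":0,"rz":0},{"claw":0.3,"dx":0,"dy":0,"dz":0,"rx":0,"ry":0,"rz":0},{"claw":0.5,"dx":0,"dy":0,"dz":0,"rx":0,"ry":0,"rz":0},{"claw":1,"dx":0,"dy":0,"dz":0,"rx":0,"ry":0,"rz":0},{"claw":1,"dx":0,"dy":0,"dz":0,"rx":0,"ry":0,"rz":0},{"claw":1,"dx":0,"dy":0,"dz":0,"rx":0,"ry":0,"rz":0},{"claw":1,"dx":0,"dy":0,"dz":0,"rx":0,"ry":0,"rz":0}]'; python3 go.py 414 293 57
```

```text
clock: 8.72
position: [481.6, 35.0, 58.3]
tool_rot: [-3.138, 0.122, -0.005]
force: [-0.3, 1.1, 6.5]
width: 0.525
grasp_force: 58.7
yaw -0.078 tilt 0.003 now [481.6  35.   58.3] cm: [ -8.75 -25.2    0.13]
```

```bash
python3 -m creep '[{"claw":1,"dx":0,"dy":0,"dz":-1.5,"rx":0,"ry":0,"rz":0},{"claw":1,"dx":0,"dy":0,"dz":-2.5,"rx":0,"ry":0,"rz":0},{"claw":1,"dx":-0.35,"dy":-1,"dz":-2,"rx":0,"ry":0,"rz":0},{"claw":1,"dx":-0.7,"dy":-2,"dz":0,"rx":0,"ry":0,"rz":0},{"claw":1,"dx":-1.1,"dy":-3.2,"dz":0,"rx":0,"ry":0,"rz":0},{"claw":1,"dx":-1.1,"dy":-3.2,"dz":0,"rx":0,"ry":0,"rz":0},{"claw":1,"dx":-1.1,"dy":-3.2,"dz":0,"rx":0,"ry":0,"rz":0},{"claw":1,"dx":-1.1,"dy":-3.2,"dz":0,"rx":0,"ry":0,"rz":0},{"claw":1,"dx":-1.1,"dy":-3.2,"dz":0,"rx":0,"ry":0,"rz":0},{"claw":1,"dx":-1.1,"dy":-3.2,"dz":0,"rx":0,"ry":0,"rz":0},{"claw":1,"dx":-0.7,"dy":-2,"dz":0,"rx":0,"ry":0,"rz":0},{"claw":1,"dx":-0.35,"dy":-1,"dz":1,"rx":0,"ry":0,"rz":0},{"claw":1,"dx":0,"dy":0,"dz":2,"rx":0,"ry":0,"rz":0},{"claw":1,"dx":0,"dy":0,"dz":2,"rx":0,"ry":0,"rz":0},{"claw":1,"dx":0,"dy":0,"dz":1,"rx":0,"ry":0,"rz":0},{"claw":1,"dx":0,"dy":0,"dz":0,"rx":0,"ry":0,"rz":0},{"claw":1,"dx":0,"dy":0,"dz":0,"rx":0,"ry":0,"rz":0}]'; python3 go.py 414 293 53
```

```text
clock: 10.13
position: [413.2, 291.1, 56.3]
tool_rot: [3.137, -0.125, -0.002]
force: [0.4, 0.3, -0.8]
width: 0.521
grasp_force: 59.4
yaw -0.080 tilt 0.002 now [413.2 291.1  56.3] cm: [ 0.07 -0.2   0.33]
```

Lower by 0.4, release and rise. The carton at (547,-54) is next.

```bash
python3 -m creep '[{"claw":1,"dx":0,"dy":0,"dz":0.2,"rx":0,"ry":0,"rz":0},{"claw":1,"dx":0,"dy":0,"dz":0.2,"rx":0,"ry":0,"rz":0},{"claw":1,"dx":0,"dy":0,"dz":0,"rx":0,"ry":0,"rz":0},{"claw":0.4,"dx":0,"dy":0,"dz":0,"rx":0,"ry":0,"rz":0},{"claw":0,"dx":0,"dy":0,"dz":0,"rx":0,"ry":0,"rz":0},{"claw":0,"dx":0,"dy":0,"dz":0,"rx":0,"ry":0,"rz":0},{"claw":0,"dx":0,"dy":0,"dz":0,"rx":0,"ry":0,"rz":0},{"claw":0,"dx":0,"dy":0,"dz":-2,"rx":0,"ry":0,"rz":0},{"claw":0,"dx":0,"dy":0,"dz":-3,"rx":0,"ry":0,"rz":0},{"claw":0,"dx":0,"dy":0,"dz":-4,"rx":0,"ry":0,"rz":0},{"claw":0,"dx":0,"dy":0,"dz":0,"rx":0,"ry":0,"rz":0}]'; python3 go.py 547 -54 145
```

```text
clock: 11.05
position: [416.6, 295.1, 148.5]
tool_rot: [-3.132, 0.123, -0.014]
force: [0.7, 1.1, 0.3]
width: 1.0
grasp_force: 0.0
yaw -0.079 tilt 0.012 now [416.6 295.1 148.5] cm: [15.74 33.78  0.21]
```

```bash
python3 -m creep '[{"claw":0,"dx":1.43,"dy":3.07,"dz":0,"rx":0,"ry":0,"rz":0},{"claw":0,"dx":1.43,"dy":3.07,"dz":0,"rx":0,"ry":0,"rz":0},{"claw":0,"dx":1.43,"dy":3.07,"dz":0,"rx":0,"ry":0,"rz":0},{"claw":0,"dx":1.43,"dy":3.07,"dz":0,"rx":0,"ry":0,"rz":0},{"claw":0,"dx":1.43,"dy":3.07,"dz":0,"rx":0,"ry":0,"rz":0},{"claw":0,"dx":1.43,"dy":3.07,"dz":0,"rx":0,"ry":0,"rz":0},{"claw":0,"dx":1.43,"dy":3.07,"dz":0,"rx":0,"ry":0,"rz":0},{"claw":0,"dx":1.43,"dy":3.07,"dz":0,"rx":0,"ry":0,"rz":0},{"claw":0,"dx":1.43,"dy":3.07,"dz":0,"rx":0,"ry":0,"rz":0},{"claw":0,"dx":1.43,"dy":3.07,"dz":0,"rx":0,"ry":0,"rz":0},{"claw":0,"dx":1.43,"dy":3.07,"dz":0,"rx":0,"ry":0,"rz":0},{"claw":0,"dx":0,"dy":0,"dz":0,"rx":0,"ry":0,"rz":0},{"claw":0,"dx":0,"dy":0,"dz":0,"rx":0,"ry":0,"rz":0},{"claw":0,"dx":0,"dy":0,"dz":0,"rx":0,"ry":0,"rz":0}]'; python3 look.py w5; python3 go.py 547 -54 56
python3 - <<'E'
from h import *
import pickle
c=pickle.load(open("w5.pkl","rb"));print([ (proj(c,p)/.7).round() for p in [(547,-54,104),(558,111.5,14),(481,35,14),(551,30.5,51)]])
E
```

```text
clock: 12.22
position: [543.4, -56.0, 142.6]
tool_rot: [-3.139, 0.123, 0.001]
force: [-0.6, 1.2, 0.2]
width: 1.0
grasp_force: 0.0
[543.2047805  -55.04522051 142.6679347 ] [-3.13847249e+00  1.20097011e-01  1.01494324e-03]
yaw -0.076 tilt 0.001 now [543.2 -55.  142.7] cm: [ 0.38 -0.13  8.67]
[array([389., 341.]), array([119., 286.]), array([264., 389.]), array([232., 306.])]
```

View pics/w5b.png

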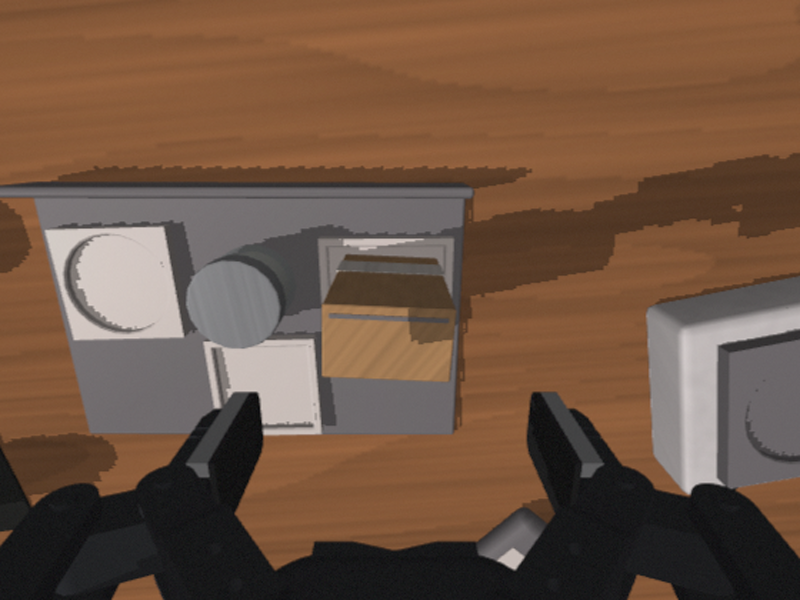

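The carton top is centred at (389,343), which matches the prediction. The emptied round recess (118,283), the square recess (265,387) and the jar lid (233,302) also match within 4 px.

```bash
python3 -m creep '[{"claw":0,"dx":0.35,"dy":-0.15,"dz":1.5,"rx":0,"ry":0,"rz":0},{"claw":0,"dx":0,"dy":0,"dz":2.4,"rx":0,"ry":0,"rz":0},{"claw":0,"dx":0,"dy":0,"dz":2.4,"rx":0,"ry":0,"rz":0},{"claw":0,"dx":0,"dy":0,"dz":2.3,"rx":0,"ry":0,"rz":0},{"claw":0,"dx":0,"dy":0,"dz":0,"rx":0,"ry":0,"rz":0},{"claw":0.2,"dx":0,"dy":0,"dz":0,"rx":0,"ry":0,"rz":0},{"claw":0.35,"dx":0,"dy":0,"dz":0,"rx":0,"ry":0,"rz":0},{"claw":1,"dx":0,"dy":0,"dz":0,"rx":0,"ry":0,"rz":0},{"claw":1,"dx":0,"dy":0,"dz":0,"rx":0,"ry":0,"rz":0},{"claw":1,"dx":0,"dy":0,"dz":0,"rx":0,"ry":0,"rz":0},{"claw":1,"dx":0,"dy":0,"dz":0,"rx":0,"ry":0,"rz":0}]'; python3 go.py 495 302 57
```

```text
clock: 13.18
position: [548.6, -54.8, 58.3]
tool_rot: [-3.139, 0.122, -0.005]
force: [-1.0, 1.8, 6.3]
width: 0.657
grasp_force: 63.4
yaw -0.078 tilt 0.003 now [548.6 -54.8  58.3] cm: [ -8.12 -35.15   0.13]
```

```bash
python3 -m creep '[{"claw":1,"dx":0,"dy":0,"dz":-1.5,"rx":0,"ry":0,"rz":0},{"claw":1,"dx":0,"dy":0,"dz":-2.5,"rx":0,"ry":0,"rz":0},{"claw":1,"dx":0,"dy":0,"dz":-3,"rx":0,"ry":0,"rz":0},{"claw":1,"dx":-0.46,"dy":-2,"dz":-1,"rx":0,"ry":0,"rz":0},{"claw":1,"dx":-0.76,"dy":-3.3,"dz":0,"rx":0,"ry":0,"rz":0},{"claw":1,"dx":-0.76,"dy":-3.3,"dz":0,"rx":0,"ry":0,"rz":0},{"claw":1,"dx":-0.76,"dy":-3.3,"dz":0,"rx":0,"ry":0,"rz":0},{"claw":1,"dx":-0.76,"dy":-3.3,"dz":0,"rx":0,"ry":0,"rz":0},{"claw":1,"dx":-0.76,"dy":-3.3,"dz":0,"rx":0,"ry":0,"rz":0},{"claw":1,"dx":-0.76,"dy":-3.3,"dz":0,"rx":0,"ry":0,"rz":0},{"claw":1,"dx":-0.76,"dy":-3.3,"dz":0,"rx":0,"ry":0,"rz":0},{"claw":1,"dx":-0.76,"dy":-3.3,"dz":0,"rx":0,"ry":0,"rz":0},{"claw":1,"dx":-0.76,"dy":-3.3,"dz":0,"rx":0,"ry":0,"rz":0},{"claw":1,"dx":-0.46,"dy":-2,"dz":0,"rx":0,"ry":0,"rz":0},{"claw":1,"dx":-0.35,"dy":-1.45,"dz":0,"rx":0,"ry":0,"rz":0},{"claw":1,"dx":0,"dy":0,"dz":2,"rx":0,"ry":0,"rz":0},{"claw":1,"dx":0,"dy":0,"dz":2.5,"rx":0,"ry":0,"rz":0},{"claw":1,"dx":0,"dy":0,"dz":2.5,"rx":0,"ry":0,"rz":0},{"claw":1,"dx":0,"dy":0,"dz":0,"rx":0,"ry":0,"rz":0},{"claw":1,"dx":0,"dy":0,"dz":0,"rx":0,"ry":0,"rz":0}]'; python3 go.py 495 302 53
```

```text
clock: 14.85
position: [493.2, 299.8, 66.0]
tool_rot: [3.136, -0.125, -0.004]
force: [0.5, 0.2, -1.0]
width: 0.65
grasp_force: 63.2
yaw -0.079 tilt 0.004 now [493.2 299.8  66. ] cm: [ 0.16 -0.24  1.3 ]
```

```bash
python3 -m creep '[{"claw":1,"dx":0,"dy":0,"dz":0.7,"rx":0,"ry":0,"rz":0},{"claw":1,"dx":0,"dy":0,"dz":0.6,"rx":0,"ry":0,"rz":0},{"claw":1,"dx":0,"dy":0,"dz":0.1,"rx":0,"ry":0,"rz":0},{"claw":1,"dx":0,"dy":0,"dz":0,"rx":0,"ry":0,"rz":0},{"claw":0.3,"dx":0,"dy":0,"dz":0,"rx":0,"ry":0,"rz":0},{"claw":0,"dx":0,"dy":0,"dz":0,"rx":0,"ry":0,"rz":0},{"claw":0,"dx":0,"dy":0,"dz":0,"rx":0,"ry":0,"rz":0},{"claw":0,"dx":0,"dy":0,"dz":0,"rx":0,"ry":0,"rz":0},{"claw":0,"dx":0,"dy":0,"dz":-2,"rx":0,"ry":0,"rz":0},{"claw":0,"dx":0,"dy":0,"dz":-3,"rx":0,"ry":0,"rz":0},{"claw":0,"dx":0,"dy":0,"dz":-4,"rx":0,"ry":0,"rz":0},{"claw":0,"dx":0,"dy":0,"dz":0,"rx":0,"ry":0,"rz":0}]'; python3 go.py 551 30.5 120
```

```text
clock: 15.85
position: [497.9, 304.2, 149.2]
tool_rot: [-3.132, 0.123, -0.015]
force: [1.9, 0.7, 0.1]
width: 1.001
grasp_force: 0.0
yaw -0.079 tilt 0.012 now [497.9 304.2 149.2] cm: [ 7.42 26.89  2.78]
```

```bash
python3 -m creep '[{"claw":0,"dx":0.82,"dy":2.99,"dz":0,"rx":0,"ry":0,"rz":0},{"claw":0,"dx":0.82,"dy":2.99,"dz":0,"rx":0,"ry":0,"rz":0},{"claw":0,"dx":0.82,"dy":2.99,"dz":0,"rx":0,"ry":0,"rz":0},{"claw":0,"dx":0.82,"dy":2.99,"dz":0,"rx":0,"ry":0,"rz":0},{"claw":0,"dx":0.82,"dy":2.99,"dz":0,"rx":0,"ry":0,"rz":0},{"claw":0,"dx":0.82,"dy":2.99,"dz":0,"rx":0,"ry":0,"rz":0},{"claw":0,"dx":0.82,"dy":2.99,"dz":0,"rx":0,"ry":0,"rz":0},{"claw":0,"dx":0.82,"dy":2.99,"dz":0,"rx":0,"ry":0,"rz":0},{"claw":0,"dx":0.82,"dy":2.99,"dz":0,"rx":0,"ry":0,"rz":0},{"claw":0,"dx":0,"dy":0,"dz":0,"rx":0,"ry":0,"rz":0},{"claw":0,"dx":0,"dy":0,"dz":0,"rx":0,"ry":0,"rz":0},{"claw":0,"dx":0,"dy":0,"dz":0,"rx":0,"ry":0,"rz":0}]'; python3 look.py w6; python3 go.py 551 30.5 17
python3 - <<'E'
from h import *
import pickle
c=pickle.load(open("w6.pkl","rb"));print([ (proj(c,p)/.7).round() for p in [(547,-54,14),(558,111.5,14),(481,35,14),(551,30.5,51),(578,308,108),(496,301,98)]])
E
```

```text
clock: 16.85
position: [546.5, 27.9, 142.8]
tool_rot: [-3.139, 0.123, -0.0]
force: [-0.7, 0.3, -0.4]
width: 1.004
grasp_force: 0.0
[546.36038301  28.8435733  142.85621637] [-3.13841434e+00  1.20200164e-01 -1.41690479e-04]
yaw -0.077 tilt 0.001 now [546.4  28.8 142.9] cm: [ 0.45 -0.19 12.59]
[array([529., 277.]), array([256., 280.]), array([391., 384.]), array([389., 300.]), array([-287.,  332.]), array([-154.,  478.])]
```

View pics/w6b.png

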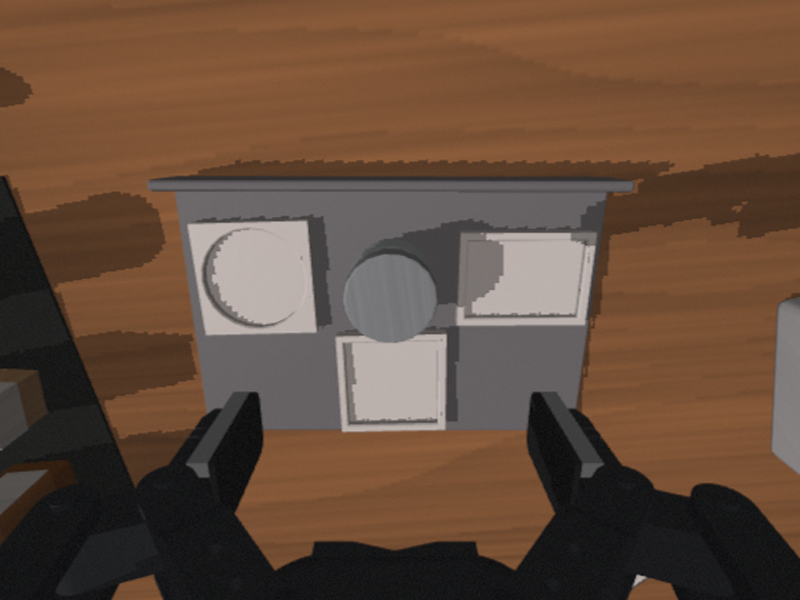

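Jar lid at (390,297), and the recesses at (254,278), (392,382) and (525,278), so everything is still in place. Next I refine the stand centres, check the mat in the scene view, and go down on the jar.

```bash
python3 - <<'E'
from h import *
import pickle
c=pickle.load(open("w6.pkl","rb"));k=.7
for n,q in dict(round=[(189,224),(307,221),(316,332),(205,335)],sq=[(335,336),(446,334),(445,429),(343,431)],obl=[(461,233),(597,234),(586,324),(457,323)]).items():
    p=np.array([onz(c,x*k,y*k,14) for x,y in q]);print(n,p.mean(0).round(1),[np.linalg.norm(p[i]-p[i-1]).round(1) for i in range(4)])
c2=pickle.load(open("w2.pkl","rb"))
im=camera("scene")[:,:,::-1];cv2.imwrite("pics/s2.png",cv2.resize(im[130:260,220:500],(800,371),interpolation=cv2.INTER_CUBIC))
E
python3 -m creep '[{"claw":0,"dx":0.42,"dy":-0.2,"dz":1.5,"rx":0,"ry":0,"rz":0},{"claw":0,"dx":0,"dy":0,"dz":2.5,"rx":0,"ry":0,"rz":0},{"claw":0,"dx":0,"dy":0,"dz":2.5,"rx":0,"ry":0,"rz":0},{"claw":0,"dx":0,"dy":0,"dz":2.5,"rx":0,"ry":0,"rz":0},{"claw":0,"dx":0,"dy":0,"dz":2,"rx":0,"ry":0,"rz":0},{"claw":0,"dx":0,"dy":0,"dz":1.4,"rx":0,"ry":0,"rz":0},{"claw":0,"dx":0,"dy":0,"dz":0,"rx":0,"ry":0,"rz":0},{"claw":0,"dx":0,"dy":0,"dz":0,"rx":0,"ry":0,"rz":0}]'; python3 go.py 551 30.5 14
```

```text
round [558.1 112.3  14. ] [np.float64(70.1), np.float64(69.1), np.float64(69.8), np.float64(70.4)]
sq [480.9  34.5  14. ] [np.float64(69.9), np.float64(70.2), np.float64(69.7), np.float64(69.4)]
obl [545.4 -51.7  14. ] [np.float64(56.6), np.float64(80.0), np.float64(56.7), np.float64(80.9)]
clock: 17.62
position: [550.3, 30.8, 18.3]
tool_rot: [-3.139, 0.119, 0.003]
force: [0.4, 0.6, 0.2]
width: 1.001
grasp_force: 0.0
yaw -0.076 tilt 0.002 now [550.3  30.8  18.3] cm: [0.08 0.02 0.43]
```

View pics/s2.png

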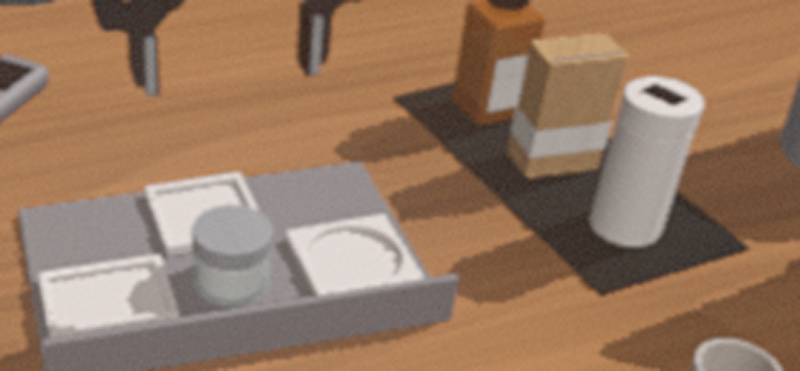

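All three stand upright on the mat: bottle (500,60), carton (570,105), canister (650,160). Next I grip the jar.

```bash
python3 -m creep '[{"claw":0,"dx":0.05,"dy":0,"dz":0.3,"rx":0,"ry":0,"rz":0},{"claw":0,"dx":0,"dy":0,"dz":0,"rx":0,"ry":0,"rz":0},{"claw":0.3,"dx":0,"dy":0,"dz":0,"rx":0,"ry":0,"rz":0},{"claw":0.45,"dx":0,"dy":0,"dz":0,"rx":0,"ry":0,"rz":0},{"claw":1,"dx":0,"dy":0,"dz":0,"rx":0,"ry":0,"rz":0},{"claw":1,"dx":0,"dy":0,"dz":0,"rx":0,"ry":0,"rz":0},{"claw":1,"dx":0,"dy":0,"dz":0,"rx":0,"ry":0,"rz":0},{"claw":1,"dx":0,"dy":0,"dz":0,"rx":0,"ry":0,"rz":0}]'; python3 go.py 467 -285 140
```

```text
clock: 18.28
position: [551.7, 29.1, 16.8]
tool_rot: [-3.139, 0.123, -0.002]
force: [-1.7, 0.5, 6.1]
width: 0.576
grasp_force: 61.4
yaw -0.079 tilt 0.001 now [551.7  29.1  16.8] cm: [ -5.97  31.98 -12.33]
```

```bash
python3 -m creep '[{"claw":1,"dx":0,"dy":0,"dz":-1.5,"rx":0,"ry":0,"rz":0},{"claw":1,"dx":0,"dy":0,"dz":-3,"rx":0,"ry":0,"rz":0},{"claw":1,"dx":0,"dy":0,"dz":-3.5,"rx":0,"ry":0,"rz":0},{"claw":1,"dx":0,"dy":0,"dz":-3.5,"rx":0,"ry":0,"rz":0},{"claw":1,"dx":-0.3,"dy":1.6,"dz":-1,"rx":0,"ry":0,"rz":0},{"claw":1,"dx":-0.54,"dy":2.9,"dz":0,"rx":0,"ry":0,"rz":0},{"claw":1,"dx":-0.54,"dy":2.9,"dz":0,"rx":0,"ry":0,"rz":0},{"claw":1,"dx":-0.54,"dy":2.9,"dz":0,"rx":0,"ry":0,"rz":0},{"claw":1,"dx":-0.54,"dy":2.9,"dz":0,"rx":0,"ry":0,"rz":0},{"claw":1,"dx":-0.54,"dy":2.9,"dz":0,"rx":0,"ry":0,"rz":0},{"claw":1,"dx":-0.54,"dy":2.9,"dz":0,"rx":0,"ry":0,"rz":0},{"claw":1,"dx":-0.54,"dy":2.9,"dz":0,"rx":0,"ry":0,"rz":0},{"claw":1,"dx":-0.3,"dy":1.6,"dz":0,"rx":0,"ry":0,"rz":0},{"claw":1,"dx":0,"dy":0,"dz":0,"rx":0,"ry":0,"rz":0},{"claw":1,"dx":0,"dy":0,"dz":0,"rx":0,"ry":0,"rz":0},{"claw":1,"dx":0,"dy":0,"dz":0,"rx":0,"ry":0,"rz":0}]'; python3 look.py w7; python3 go.py 467 -285 140
```

```text
clock: 19.62
position: [489.4, -200.5, 140.8]
tool_rot: [-3.138, 0.121, -0.0]
force: [0.4, -0.3, -1.3]
width: 0.577
grasp_force: 62.6
[ 489.69957166 -200.02401562  140.78958428] [-3.13830566e+00  1.19208561e-01 -1.74286212e-04]
yaw -0.076 tilt 0.001 now [ 489.7 -200.   140.8] cm: [-1.62  8.65  0.07]
```

View pics/w7b.png

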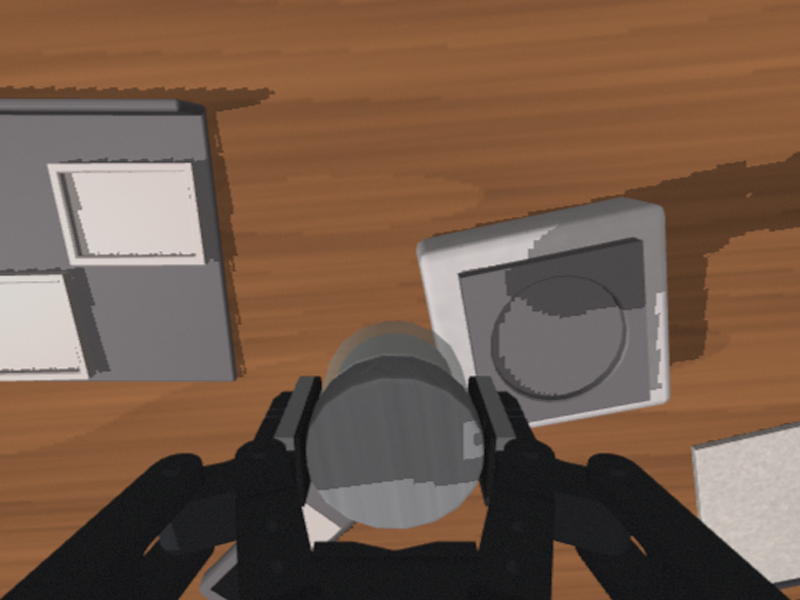

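The jar is held upright at (395,440), with the seat circle at (559,337) and the oblong stand at (130,214).

```bash
python3 - <<'E'
from h import *
import pickle
c=pickle.load(open("w7.pkl","rb"));b=pickle.load(open("w2.pkl","rb"));s,d=calibration("scene"),calibration("side");k=.7
print(tri((c,559.5*k,337*k),(b,591*k,288*k)))
print(onz(c,559.5*k,337*k,55),onz(b,591*k,288*k,55))
p=np.array([onz(c,x*k,337*k,55) for x in(492,627)]);print(p)
p=np.array([onz(c,x*k,y*k,14) for x,y in [(48,165),(191,161),(205,264),(72,265)]]);print(p.mean(0),[np.linalg.norm(p[i]-p[i-1]).round(1) for i in range(4)])
E
python3 go.py 466.5 -286.5 140
```

```text
(array([ 465.69709631, -289.36525037,   49.42575899]), np.float64(0.32413804318447853))
[ 468.40466815 -287.11614233   55.        ] [ 467.12056574 -287.23200598   55.        ]
[[ 471.1672874  -251.28705802   55.        ]
 [ 465.64340345 -322.9276592    55.        ]]
[545.36620048 -51.38764197  14.        ] [np.float64(57.3), np.float64(80.2), np.float64(58.8), np.float64(79.6)]
yaw -0.076 tilt 0.001 now [ 489.7 -200.   140.8] cm: [-1.66  8.8   0.07]
```

```bash
python3 -m creep '[{"claw":1,"dx":-0.26,"dy":1.45,"dz":0,"rx":0,"ry":0,"rz":0},{"claw":1,"dx":-0.4,"dy":2.3,"dz":0,"rx":0,"ry":0,"rz":0},{"claw":1,"dx":-0.4,"dy":2.3,"dz":0,"rx":0,"ry":0,"rz":0},{"claw":1,"dx":-0.3,"dy":1.8,"dz":1,"rx":0,"ry":0,"rz":0},{"claw":1,"dx":-0.2,"dy":1,"dz":2,"rx":0,"ry":0,"rz":0},{"claw":1,"dx":0,"dy":0,"dz":2,"rx":0,"ry":0,"rz":0},{"claw":1,"dx":0,"dy":0,"dz":1,"rx":0,"ry":0,"rz":0},{"claw":1,"dx":0,"dy":0,"dz":0,"rx":0,"ry":0,"rz":0},{"claw":1,"dx":0,"dy":0,"dz":0,"rx":0,"ry":0,"rz":0},{"claw":1,"dx":0,"dy":0,"dz":0,"rx":0,"ry":0,"rz":0}]';python3 go.py 467.5 -287 60.5
```

```text
clock: 20.5
position: [468.1, -287.7, 81.5]
tool_rot: [-3.139, 0.119, -0.002]
force: [0.6, 0.3, -1.1]
width: 0.575
grasp_force: 62.5
yaw -0.076 tilt 0.001 now [ 468.1 -287.7   81.5] cm: [-0.06 -0.07  2.1 ]
```

```bash
python3 -m creep '[{"claw":1,"dx":0,"dy":0,"dz":0.7,"rx":0,"ry":0,"rz":0},{"claw":1,"dx":0,"dy":0,"dz":0.7,"rx":0,"ry":0,"rz":0},{"claw":1,"dx":0,"dy":0,"dz":0.5,"rx":0,"ry":0,"rz":0},{"claw":1,"dx":0,"dy":0,"dz":0.2,"rx":0,"ry":0,"rz":0},{"claw":1,"dx":0,"dy":0,"dz":0,"rx":0,"ry":0,"rz":0},{"claw":1,"dx":0,"dy":0,"dz":0,"rx":0,"ry":0,"rz":0}]'
```

```text
clock: 21.0
position: [466.6, -288.4, 59.9]
tool_rot: [-3.139, 0.123, 0.001]
force: [-1.8, 0.4, 2.8]
width: 0.576
grasp_force: 62.8
```

```bash
python3 -m creep '[{"claw":0.35,"dx":0,"dy":0,"dz":0,"rx":0,"ry":0,"rz":0},{"claw":0,"dx":0,"dy":0,"dz":0,"rx":0,"ry":0,"rz":0},{"claw":0,"dx":0,"dy":0,"dz":0,"rx":0,"ry":0,"rz":0},{"claw":0,"dx":0,"dy":0,"dz":0,"rx":0,"ry":0,"rz":0},{"claw":0,"dx":0,"dy":0,"dz":-1.5,"rx":0,"ry":0,"rz":0},{"claw":0,"dx":0,"dy":0,"dz":-2.5,"rx":0,"ry":0,"rz":0},{"claw":0,"dx":0,"dy":0,"dz":-3,"rx":0,"ry":0,"rz":0},{"claw":0,"dx":0,"dy":0,"dz":-3,"rx":0,"ry":0,"rz":0},{"claw":0,"dx":0,"dy":0,"dz":-1,"rx":0,"ry":0,"rz":0},{"claw":0,"dx":0,"dy":0,"dz":0,"rx":0,"ry":0,"rz":0},{"claw":0,"dx":0,"dy":0,"dz":0,"rx":0,"ry":0,"rz":0}]'; python3 look.py w8; python3 go.py 495 303 165
```

```text
clock: 21.92
position: [466.8, -288.8, 169.8]
tool_rot: [3.139, -0.123, 0.001]
force: [-0.1, -0.4, 0.3]
width: 1.001
grasp_force: 0.0
[ 466.03853221 -288.41205518  168.82609304] [-3.13850859e+00  1.22822940e-01  2.48410439e-03]
yaw -0.078 tilt 0.002 now [ 466.  -288.4  168.8] cm: [ -1.73 -59.19   0.42]
```

View pics/w8b.png

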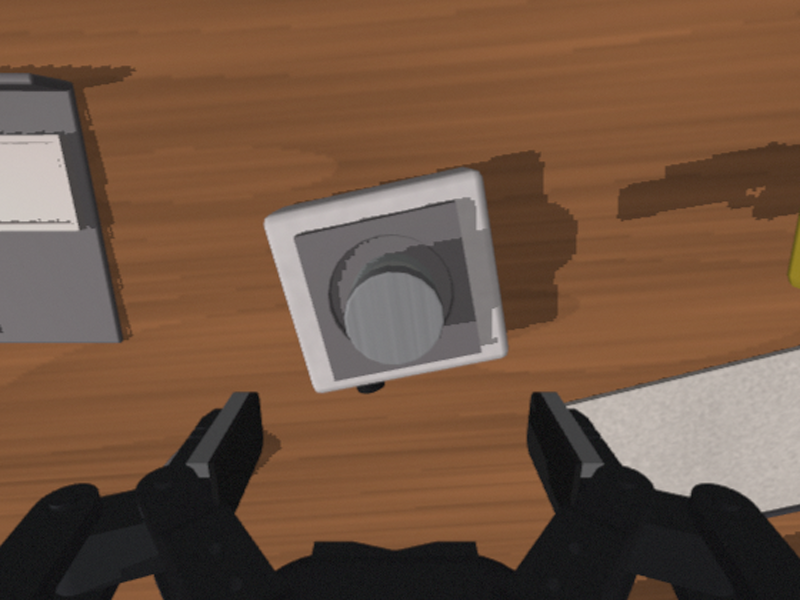

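The jar (lid 394,314) stands within the seat ring (centre ≈392,295). I'll check the offset numerically while heading to the mat.

```bash
python3 - <<'E'
from h import *
import pickle
c=pickle.load(open("w8.pkl","rb"));k=.7
print(onz(c,394*k,314*k,94),onz(c,392*k,295*k,55),onz(c,392*k,235*k,55),onz(c,331*k,295*k,55),onz(c,453*k,295*k,55))
E
python3 -m creep '[{"claw":0,"dx":-0.1,"dy":-2,"dz":0,"rx":0,"ry":0,"rz":0},{"claw":0,"dx":-0.1,"dy":-3.5,"dz":0,"rx":0,"ry":0,"rz":0},{"claw":0,"dx":-0.1,"dy":-3.5,"dz":0,"rx":0,"ry":0,"rz":0},{"claw":0,"dx":-0.1,"dy":-3.5,"dz":0,"rx":0,"ry":0,"rz":0},{"claw":0,"dx":-0.1,"dy":-3.5,"dz":0,"rx":0,"ry":0,"rz":0},{"claw":0,"dx":-0.1,"dy":-3.5,"dz":0,"rx":0,"ry":0,"rz":0},{"claw":0,"dx":-0.1,"dy":-3.5,"dz":0,"rx":0,"ry":0,"rz":0},{"claw":0,"dx":-0.1,"dy":-3.5,"dz":0,"rx":0,"ry":0,"rz":0},{"claw":0,"dx":-0.1,"dy":-3.5,"dz":0,"rx":0,"ry":0,"rz":0},{"claw":0,"dx":-0.1,"dy":-3.5,"dz":0,"rx":0,"ry":0,"rz":0},{"claw":0,"dx":-0.1,"dy":-3.5,"dz":0,"rx":0,"ry":0,"rz":0},{"claw":0,"dx":-0.1,"dy":-3.5,"dz":0,"rx":0,"ry":0,"rz":0},{"claw":0,"dx":-0.1,"dy":-3.5,"dz":0,"rx":0,"ry":0,"rz":0},{"claw":0,"dx":-0.1,"dy":-3.5,"dz":0,"rx":0,"ry":0,"rz":0},{"claw":0,"dx":-0.1,"dy":-3.5,"dz":0,"rx":0,"ry":0,"rz":0},{"claw":0,"dx":-0.1,"dy":-3.5,"dz":0,"rx":0,"ry":0,"rz":0},{"claw":0,"dx":-0.1,"dy":-3.5,"dz":0,"rx":0,"ry":0,"rz":0},{"claw":0,"dx":-0.1,"dy":-1.5,"dz":0,"rx":0,"ry":0,"rz":0},{"claw":0,"dx":0,"dy":0,"dz":0,"rx":0,"ry":0,"rz":0},{"claw":0,"dx":0,"dy":0,"dz":0,"rx":0,"ry":0,"rz":0}]'; python3 look.py w9;  python3 go.py 495 302 150
```

```text
[ 469.15368869 -288.9346925    94.        ] [ 466.88312757 -287.55012301   55.        ] [ 501.90995633 -290.36995677   55.        ] [ 469.67472027 -252.13340938   55.        ] [ 464.09176223 -322.96395219   55.        ]
clock: 23.63
position: [494.1, 305.5, 167.9]
tool_rot: [3.137, -0.12, -0.005]
force: [-0.6, -0.5, -0.6]
width: 1.0
grasp_force: 0.0
[494.48692707 303.78304269 168.14233166] [ 3.13572988 -0.12362274 -0.00436023]
yaw -0.079 tilt 0.004 now [494.5 303.8 168.1] cm: [0.07 0.17 1.81]
```

View pics/w9b.png

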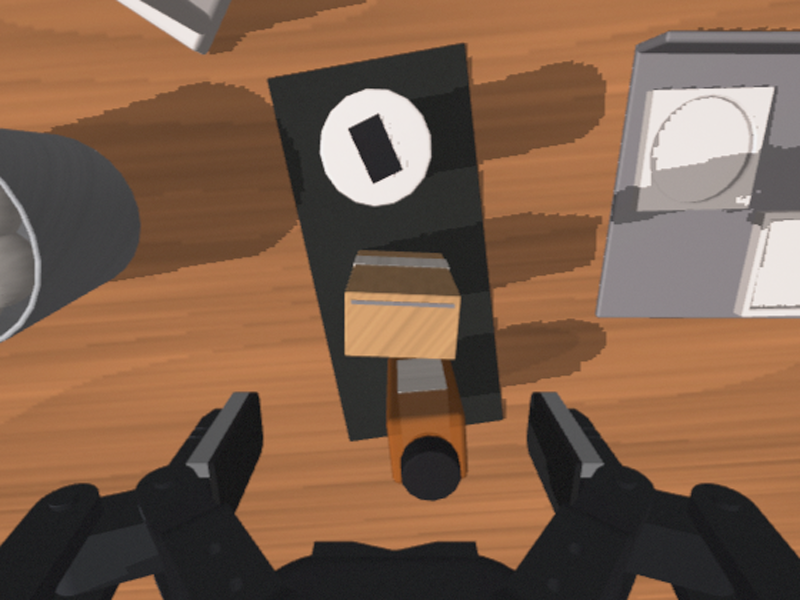

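All three are standing on the mat: canister lid (376,147), carton top (402,325), cap (431,468).

```bash
python3 - <<'E'
from h import *
import pickle
c=pickle.load(open("w9.pkl","rb"));k=.7
for u,v,z in[(376,147,108),(402,325,98),(431,468,112)]:print(onz(c,u*k,v*k,z).round(1))
E
python3 go.py 495 301 51
```

```text
[576.  306.6 108. ]
[492.3 301.6  98. ]
[418.  292.2 112. ]
yaw -0.079 tilt 0.004 now [494.5 303.8 168.1] cm: [ 0.1   0.23 11.71]
```

```bash
python3 -m creep '[{"claw":0,"dx":-0.1,"dy":0.2,"dz":1.7,"rx":0,"ry":0,"rz":0},{"claw":0,"dx":0,"dy":0,"dz":2.5,"rx":0,"ry":0,"rz":0},{"claw":0,"dx":0,"dy":0,"dz":2.5,"rx":0,"ry":0,"rz":0},{"claw":0,"dx":0,"dy":0,"dz":2.5,"rx":0,"ry":0,"rz":0},{"claw":0,"dx":0,"dy":0,"dz":2.3,"rx":0,"ry":0,"rz":0},{"claw":0,"dx":0,"dy":0,"dz":0,"rx":0,"ry":0,"rz":0},{"claw":0.2,"dx":0,"dy":0,"dz":0,"rx":0,"ry":0,"rz":0},{"claw":0.35,"dx":0,"dy":0,"dz":0,"rx":0,"ry":0,"rz":0},{"claw":1,"dx":0,"dy":0,"dz":0,"rx":0,"ry":0,"rz":0},{"claw":1,"dx":0,"dy":0,"dz":0,"rx":0,"ry":0,"rz":0},{"claw":1,"dx":0,"dy":0,"dz":0,"rx":0,"ry":0,"rz":0},{"claw":1,"dx":0,"dy":0,"dz":0,"rx":0,"ry":0,"rz":0}]'; python3 go.py 546.5 -51.7 57
```

```text
clock: 24.68
position: [495.3, 304.1, 56.3]
tool_rot: [-3.138, 0.123, -0.004]
force: [-0.8, -2.0, 7.3]
width: 0.65
grasp_force: 63.5
yaw -0.079 tilt 0.002 now [495.3 304.1  56.3] cm: [ 7.9  35.07 -0.09]
```

```bash
python3 -m creep '[{"claw":1,"dx":0,"dy":0,"dz":-1.5,"rx":0,"ry":0,"rz":0},{"claw":1,"dx":0,"dy":0,"dz":-2.5,"rx":0,"ry":0,"rz":0},{"claw":1,"dx":0,"dy":0,"dz":-2,"rx":0,"ry":0,"rz":0},{"claw":1,"dx":0.46,"dy":2,"dz":-1,"rx":0,"ry":0,"rz":0},{"claw":1,"dx":0.75,"dy":3.3,"dz":0,"rx":0,"ry":0,"rz":0},{"claw":1,"dx":0.75,"dy":3.3,"dz":0,"rx":0,"ry":0,"rz":0},{"claw":1,"dx":0.75,"dy":3.3,"dz":0,"rx":0,"ry":0,"rz":0},{"claw":1,"dx":0.75,"dy":3.3,"dz":0,"rx":0,"ry":0,"rz":0},{"claw":1,"dx":0.75,"dy":3.3,"dz":0,"rx":0,"ry":0,"rz":0},{"claw":1,"dx":0.75,"dy":3.3,"dz":0,"rx":0,"ry":0,"rz":0},{"claw":1,"dx":0.75,"dy":3.3,"dz":0,"rx":0,"ry":0,"rz":0},{"claw":1,"dx":0.75,"dy":3.3,"dz":0,"rx":0,"ry":0,"rz":0},{"claw":1,"dx":0.75,"dy":3.3,"dz":0,"rx":0,"ry":0,"rz":0},{"claw":1,"dx":0.46,"dy":2,"dz":0,"rx":0,"ry":0,"rz":0},{"claw":1,"dx":0.33,"dy":1.3,"dz":1,"rx":0,"ry":0,"rz":0},{"claw":1,"dx":0,"dy":0,"dz":2,"rx":0,"ry":0,"rz":0},{"claw":1,"dx":0,"dy":0,"dz":1.5,"rx":0,"ry":0,"rz":0},{"claw":1,"dx":0,"dy":0,"dz":0,"rx":0,"ry":0,"rz":0},{"claw":1,"dx":0,"dy":0,"dz":0,"rx":0,"ry":0,"rz":0},{"claw":1,"dx":0,"dy":0,"dz":0,"rx":0,"ry":0,"rz":0}]'; python3 go.py 547.5 -51.7 62.5
```

```text
clock: 26.35
position: [546.9, -50.2, 80.0]
tool_rot: [-3.139, 0.12, -0.0]
force: [-0.1, -0.4, -0.7]
width: 0.651
grasp_force: 63.4
yaw -0.076 tilt 0.001 now [546.9 -50.2  80. ] cm: [0.07 0.15 1.75]
```

```bash
python3 -m creep '[{"claw":1,"dx":0.05,"dy":0.1,"dz":0.6,"rx":0,"ry":0,"rz":0},{"claw":1,"dx":0,"dy":0,"dz":0.6,"rx":0,"ry":0,"rz":0},{"claw":1,"dx":0,"dy":0,"dz":0.4,"rx":0,"ry":0,"rz":0},{"claw":1,"dx":0,"dy":0,"dz":0.15,"rx":0,"ry":0,"rz":0},{"claw":1,"dx":0,"dy":0,"dz":0,"rx":0,"ry":0,"rz":0},{"claw":1,"dx":0,"dy":0,"dz":0,"rx":0,"ry":0,"rz":0}]'
```

```text
clock: 26.85
position: [546.9, -52.2, 62.3]
tool_rot: [3.139, -0.123, -0.0]
force: [-0.6, 0.6, 0.8]
width: 0.651
grasp_force: 63.2
```

```bash
python3 -m creep '[{"claw":0.3,"dx":0,"dy":0,"dz":0,"rx":0,"ry":0,"rz":0},{"claw":0,"dx":0,"dy":0,"dz":0,"rx":0,"ry":0,"rz":0},{"claw":0,"dx":0,"dy":0,"dz":0,"rx":0,"ry":0,"rz":0},{"claw":0,"dx":0,"dy":0,"dz":0,"rx":0,"ry":0,"rz":0},{"claw":0,"dx":0,"dy":0,"dz":-2,"rx":0,"ry":0,"rz":0},{"claw":0,"dx":0,"dy":0,"dz":-3,"rx":0,"ry":0,"rz":0},{"claw":0,"dx":0,"dy":0,"dz":-4,"rx":0,"ry":0,"rz":0},{"claw":0,"dx":0,"dy":0,"dz":0,"rx":0,"ry":0,"rz":0},{"claw":0,"dx":0,"dy":0,"dz":0,"rx":0,"ry":0,"rz":0}]'; python3 go.py 417 292.5 150;python3 -m creep '[{"claw":0,"dx":-1.2,"dy":-2.6,"dz":0,"rx":0,"ry":0,"rz":0},{"claw":0,"dx":-1.4,"dy":-3,"dz":0,"rx":0,"ry":0,"rz":0},{"claw":0,"dx":-1.4,"dy":-3,"dz":0,"rx":0,"ry":0,"rz":0},{"claw":0,"dx":-1.4,"dy":-3,"dz":0,"rx":0,"ry":0,"rz":0},{"claw":0,"dx":-1.4,"dy":-3,"dz":0,"rx":0,"ry":0,"rz":0},{"claw":0,"dx":-1.4,"dy":-3,"dz":0,"rx":0,"ry":0,"rz":0},{"claw":0,"dx":-1.4,"dy":-3,"dz":0,"rx":0,"ry":0,"rz":0},{"claw":0,"dx":-1.4,"dy":-3,"dz":0,"rx":0,"ry":0,"rz":0},{"claw":0,"dx":-1.4,"dy":-3,"dz":0,"rx":0,"ry":0,"rz":0},{"claw":0,"dx":-1.4,"dy":-3,"dz":0,"rx":0,"ry":0,"rz":0},{"claw":0,"dx":-1.4,"dy":-3,"dz":0,"rx":0,"ry":0,"rz":0},{"claw":0,"dx":0,"dy":0,"dz":0,"rx":0,"ry":0,"rz":0},{"claw":0,"dx":0,"dy":0,"dz":0,"rx":0,"ry":0,"rz":0},{"claw":0,"dx":0,"dy":0,"dz":0,"rx":0,"ry":0,"rz":0}]'; python3 go.py 417 292.5 53
```

```text
clock: 27.6
position: [549.0, -52.4, 154.6]
tool_rot: [3.139, -0.123, 0.009]
force: [-0.4, 0.8, -0.7]
width: 0.998
grasp_force: 0.0
yaw -0.078 tilt 0.006 now [549.  -52.4 154.6] cm: [-15.87 -33.35   0.38]
clock: 28.77
position: [420.3, 283.6, 151.3]
tool_rot: [3.137, -0.122, -0.003]
force: [0.2, -0.2, 0.2]
width: 1.002
grasp_force: 0.0
yaw -0.078 tilt 0.003 now [420.3 283.6 151.3] cm: [-0.38 -0.89  9.82]
```

```bash
python3 -m creep '[{"claw":0,"dx":-0.38,"dy":-0.89,"dz":1.0,"rx":0,"ry":0,"rz":0},{"claw":0,"dx":0,"dy":0,"dz":2,"rx":0,"ry":0,"rz":0},{"claw":0,"dx":0,"dy":0,"dz":2.4,"rx":0,"ry":0,"rz":0},{"claw":0,"dx":0,"dy":0,"dz":2.4,"rx":0,"ry":0,"rz":0},{"claw":0,"dx":0,"dy":0,"dz":2,"rx":0,"ry":0,"rz":0},{"claw":0,"dx":0,"dy":0,"dz":0,"rx":0,"ry":0,"rz":0},{"claw":0.3,"dx":0,"dy":0,"dz":0,"rx":0,"ry":0,"rz":0},{"claw":0.5,"dx":0,"dy":0,"dz":0,"rx":0,"ry":0,"rz":0},{"claw":1,"dx":0,"dy":0,"dz":0,"rx":0,"ry":0,"rz":0},{"claw":1,"dx":0,"dy":0,"dz":0,"rx":0,"ry":0,"rz":0},{"claw":1,"dx":0,"dy":0,"dz":0,"rx":0,"ry":0,"rz":0},{"claw":1,"dx":0,"dy":0,"dz":0,"rx":0,"ry":0,"rz":0}]'; python3 go.py 481 34.5 60
```

```text
clock: 29.77
position: [418.7, 293.9, 55.6]
tool_rot: [-3.138, 0.124, -0.003]
force: [0.0, -1.3, 7.1]
width: 0.518
grasp_force: 58.9
yaw -0.079 tilt 0.002 now [418.7 293.9  55.6] cm: [ 8.25 25.36 -0.45]
```

```bash
python3 -m creep '[{"claw":1,"dx":0,"dy":0,"dz":-1.5,"rx":0,"ry":0,"rz":0},{"claw":1,"dx":0,"dy":0,"dz":-2.5,"rx":0,"ry":0,"rz":0},{"claw":1,"dx":0.4,"dy":1.2,"dz":-2,"rx":0,"ry":0,"rz":0},{"claw":1,"dx":0.65,"dy":2,"dz":0,"rx":0,"ry":0,"rz":0},{"claw":1,"dx":1,"dy":3.1,"dz":0,"rx":0,"ry":0,"rz":0},{"claw":1,"dx":1,"dy":3.1,"dz":0,"rx":0,"ry":0,"rz":0},{"claw":1,"dx":1,"dy":3.1,"dz":0,"rx":0,"ry":0,"rz":0},{"claw":1,"dx":1,"dy":3.1,"dz":0,"rx":0,"ry":0,"rz":0},{"claw":1,"dx":1,"dy":3.1,"dz":0,"rx":0,"ry":0,"rz":0},{"claw":1,"dx":1,"dy":3.1,"dz":0,"rx":0,"ry":0,"rz":0},{"claw":1,"dx":0.75,"dy":2.4,"dz":0,"rx":0,"ry":0,"rz":0},{"claw":1,"dx":0.4,"dy":1.1,"dz":1,"rx":0,"ry":0,"rz":0},{"claw":1,"dx":0,"dy":0,"dz":1.5,"rx":0,"ry":0,"rz":0},{"claw":1,"dx":0,"dy":0,"dz":1,"rx":0,"ry":0,"rz":0},{"claw":1,"dx":0,"dy":0,"dz":0,"rx":0,"ry":0,"rz":0},{"claw":1,"dx":0,"dy":0,"dz":0,"rx":0,"ry":0,"rz":0},{"claw":1,"dx":0,"dy":0,"dz":0,"rx":0,"ry":0,"rz":0}]'; python3 go.py 481 34.5 62
```

```text
clock: 31.18
position: [479.8, 36.5, 79.3]
tool_rot: [-3.139, 0.119, 0.0]
force: [1.0, 0.3, -1.5]
width: 0.515
grasp_force: 59.7
yaw -0.076 tilt 0.001 now [479.8  36.5  79.3] cm: [0.14 0.19 1.73]
```

```bash
python3 -m creep '[{"claw":1,"dx":0.1,"dy":0.15,"dz":0.6,"rx":0,"ry":0,"rz":0},{"claw":1,"dx":0,"dy":0,"dz":0.6,"rx":0,"ry":0,"rz":0},{"claw":1,"dx":0,"dy":0,"dz":0.4,"rx":0,"ry":0,"rz":0},{"claw":1,"dx":0,"dy":0,"dz":0.15,"rx":0,"ry":0,"rz":0},{"claw":1,"dx":0,"dy":0,"dz":0,"rx":0,"ry":0,"rz":0},{"claw":1,"dx":0,"dy":0,"dz":0,"rx":0,"ry":0,"rz":0}]'
```

```text
clock: 31.68
position: [480.6, 33.6, 61.7]
tool_rot: [3.139, -0.122, -0.0]
force: [-0.3, 0.4, -2.1]
width: 0.519
grasp_force: 60.0
```

```bash
python3 -m creep '[{"claw":1,"dx":0,"dy":0,"dz":0.08,"rx":0,"ry":0,"rz":0},{"claw":1,"dx":0,"dy":0,"dz":0,"rx":0,"ry":0,"rz":0},{"claw":0.4,"dx":0,"dy":0,"dz":0,"rx":0,"ry":0,"rz":0},{"claw":0,"dx":0,"dy":0,"dz":0,"rx":0,"ry":0,"rz":0},{"claw":0,"dx":0,"dy":0,"dz":0,"rx":0,"ry":0,"rz":0},{"claw":0,"dx":0,"dy":0,"dz":0,"rx":0,"ry":0,"rz":0},{"claw":0,"dx":0,"dy":0,"dz":-2,"rx":0,"ry":0,"rz":0},{"claw":0,"dx":0,"dy":0,"dz":-3,"rx":0,"ry":0,"rz":0},{"claw":0,"dx":0,"dy":0,"dz":-4,"rx":0,"ry":0,"rz":0},{"claw":0,"dx":0,"dy":0,"dz":0,"rx":0,"ry":0,"rz":0},{"claw":0,"dx":0,"dy":0,"dz":0,"rx":0,"ry":0,"rz":0}]'; python3 go.py 577 307 150
python3 -m creep '[{"claw":0,"dx":0.6,"dy":-2.2,"dz":0,"rx":0,"ry":0,"rz":0},{"claw":0,"dx":0.84,"dy":-3.1,"dz":0,"rx":0,"ry":0,"rz":0},{"claw":0,"dx":0.84,"dy":-3.1,"dz":0,"rx":0,"ry":0,"rz":0},{"claw":0,"dx":0.84,"dy":-3.1,"dz":0,"rx":0,"ry":0,"rz":0},{"claw":0,"dx":0.84,"dy":-3.1,"dz":0,"rx":0,"ry":0,"rz":0},{"claw":0,"dx":0.84,"dy":-3.1,"dz":0,"rx":0,"ry":0,"rz":0},{"claw":0,"dx":0.84,"dy":-3.1,"dz":0,"rx":0,"ry":0,"rz":0},{"claw":0,"dx":0.84,"dy":-3.1,"dz":0,"rx":0,"ry":0,"rz":0},{"claw":0,"dx":0.84,"dy":-3.1,"dz":0,"rx":0,"ry":0,"rz":0},{"claw":0,"dx":0,"dy":0,"dz":0,"rx":0,"ry":0,"rz":0},{"claw":0,"dx":0,"dy":0,"dz":0,"rx":0,"ry":0,"rz":0},{"claw":0,"dx":0,"dy":0,"dz":0,"rx":0,"ry":0,"rz":0}]'; python3 go.py 577 307 53
```

```text
clock: 32.6
position: [482.5, 33.7, 153.0]
tool_rot: [-3.138, 0.123, -0.008]
force: [-0.1, 0.7, -1.1]
width: 0.996
grasp_force: 0.0
yaw -0.079 tilt 0.005 now [482.5  33.7 153. ] cm: [  7.27 -27.99   0.37]
clock: 33.6
position: [573.7, 295.8, 149.2]
tool_rot: [3.136, -0.122, -0.004]
force: [-0.8, -1.2, -0.8]
width: 0.998
grasp_force: 0.0
yaw -0.078 tilt 0.004 now [573.7 295.8 149.2] cm: [ 0.27 -1.17  9.61]
```

```bash
python3 -m creep '[{"claw":0,"dx":0.27,"dy":-1.15,"dz":0.5,"rx":0,"ry":0,"rz":0},{"claw":0,"dx":0,"dy":0,"dz":2.3,"rx":0,"ry":0,"rz":0},{"claw":0,"dx":0,"dy":0,"dz":2.4,"rx":0,"ry":0,"rz":0},{"claw":0,"dx":0,"dy":0,"dz":2.4,"rx":0,"ry":0,"rz":0},{"claw":0,"dx":0,"dy":0,"dz":2,"rx":0,"ry":0,"rz":0},{"claw":0,"dx":0,"dy":0,"dz":0,"rx":0,"ry":0,"rz":0},{"claw":0.3,"dx":0,"dy":0,"dz":0,"rx":0,"ry":0,"rz":0},{"claw":0.5,"dx":0,"dy":0,"dz":0,"rx":0,"ry":0,"rz":0},{"claw":1,"dx":0,"dy":0,"dz":0,"rx":0,"ry":0,"rz":0},{"claw":1,"dx":0,"dy":0,"dz":0,"rx":0,"ry":0,"rz":0},{"claw":1,"dx":0,"dy":0,"dz":0,"rx":0,"ry":0,"rz":0},{"claw":1,"dx":0,"dy":0,"dz":0,"rx":0,"ry":0,"rz":0}]'; python3 go.py 559 112 60
```

```text
clock: 34.6
position: [579.5, 308.2, 56.8]
tool_rot: [-3.139, 0.124, -0.004]
force: [-0.1, -1.9, 6.3]
width: 0.531
grasp_force: 61.1
yaw -0.079 tilt 0.002 now [579.5 308.2  56.8] cm: [-0.5  19.72 -0.34]
```

```bash
python3 -m creep '[{"claw":1,"dx":0,"dy":0,"dz":-1.5,"rx":0,"ry":0,"rz":0},{"claw":1,"dx":0,"dy":0,"dz":-2.5,"rx":0,"ry":0,"rz":0},{"claw":1,"dx":0,"dy":1,"dz":-2,"rx":0,"ry":0,"rz":0},{"claw":1,"dx":-0.05,"dy":2,"dz":0,"rx":0,"ry":0,"rz":0},{"claw":1,"dx":-0.1,"dy":3.1,"dz":0,"rx":0,"ry":0,"rz":0},{"claw":1,"dx":-0.1,"dy":3.1,"dz":0,"rx":0,"ry":0,"rz":0},{"claw":1,"dx":-0.1,"dy":3.1,"dz":0,"rx":0,"ry":0,"rz":0},{"claw":1,"dx":-0.1,"dy":3.1,"dz":0,"rx":0,"ry":0,"rz":0},{"claw":1,"dx":-0.05,"dy":2.5,"dz":0,"rx":0,"ry":0,"rz":0},{"claw":1,"dx":0,"dy":1.8,"dz":1,"rx":0,"ry":0,"rz":0},{"claw":1,"dx":0,"dy":0,"dz":1.5,"rx":0,"ry":0,"rz":0},{"claw":1,"dx":0,"dy":0,"dz":1,"rx":0,"ry":0,"rz":0},{"claw":1,"dx":0,"dy":0,"dz":0,"rx":0,"ry":0,"rz":0},{"claw":1,"dx":0,"dy":0,"dz":0,"rx":0,"ry":0,"rz":0},{"claw":1,"dx":0,"dy":0,"dz":0,"rx":0,"ry":0,"rz":0}]'; python3 go.py 559.5 112 63
```

```text
clock: 35.85
position: [558.4, 113.8, 80.4]
tool_rot: [-3.138, 0.12, -0.001]
force: [-0.4, -0.2, -2.2]
width: 0.531
grasp_force: 61.7
yaw -0.076 tilt 0.001 now [558.4 113.8  80.4] cm: [0.12 0.18 1.74]
```

```bash
python3 -m creep '[{"claw":1,"dx":0.1,"dy":0.15,"dz":0.6,"rx":0,"ry":0,"rz":0},{"claw":1,"dx":0,"dy":0,"dz":0.6,"rx":0,"ry":0,"rz":0},{"claw":1,"dx":0,"dy":0,"dz":0.4,"rx":0,"ry":0,"rz":0},{"claw":1,"dx":0,"dy":0,"dz":0.2,"rx":0,"ry":0,"rz":0},{"claw":1,"dx":0,"dy":0,"dz":0,"rx":0,"ry":0,"rz":0},{"claw":1,"dx":0,"dy":0,"dz":0,"rx":0,"ry":0,"rz":0}]'
```

```text
clock: 36.35
position: [559.0, 110.8, 62.7]
tool_rot: [3.139, -0.122, 0.0]
force: [-1.0, 0.1, 6.4]
width: 0.531
grasp_force: 62.1
```

Contact is felt. Now I release, rise and step aside to look at everything.

```bash
python3 -m creep '[{"claw":0.4,"dx":0,"dy":0,"dz":0,"rx":0,"ry":0,"rz":0},{"claw":0,"dx":0,"dy":0,"dz":0,"rx":0,"ry":0,"rz":0},{"claw":0,"dx":0,"dy":0,"dz":0,"rx":0,"ry":0,"rz":0},{"claw":0,"dx":0,"dy":0,"dz":0,"rx":0,"ry":0,"rz":0},{"claw":0,"dx":0,"dy":0,"dz":-2,"rx":0,"ry":0,"rz":0},{"claw":0,"dx":0,"dy":0,"dz":-3,"rx":0,"ry":0,"rz":0},{"claw":0,"dx":0,"dy":0,"dz":-4,"rx":0,"ry":0,"rz":0},{"claw":0,"dx":0,"dy":1,"dz":-4,"rx":0,"ry":0,"rz":0},{"claw":0,"dx":0,"dy":2,"dz":-4,"rx":0,"ry":0,"rz":0},{"claw":0,"dx":0,"dy":3,"dz":-4,"rx":0,"ry":0,"rz":0},{"claw":0,"dx":0,"dy":3,"dz":-2,"rx":0,"ry":0,"rz":0},{"claw":0,"dx":0,"dy":0,"dz":0,"rx":0,"ry":0,"rz":0},{"claw":0,"dx":0,"dy":0,"dz":0,"rx":0,"ry":0,"rz":0},{"claw":0,"dx":0,"dy":0,"dz":0,"rx":0,"ry":0,"rz":0}]'; python3 look.py w10; python3 - <<'E'
from h import *
import pickle
c=pickle.load(open("w10.pkl","rb"))
for p in [(558,112,114),(481,34.5,118),(545.4,-51.7,104),(467.5,-287.5,94)]: print((proj(c,p)/.7).round())
E
```

```text
clock: 37.52
position: [551.9, 27.5, 282.2]
tool_rot: [-3.139, 0.123, 0.001]
force: [-0.6, 0.2, 1.0]
width: 0.999
grasp_force: 0.0
[551.62646519  28.27233119 281.62800335] [-3.13874121e+00  1.20811691e-01  2.94690468e-03]
[272. 272.]
[393. 367.]
[506. 268.]
[810. 339.]
```

View pics/w10b.png

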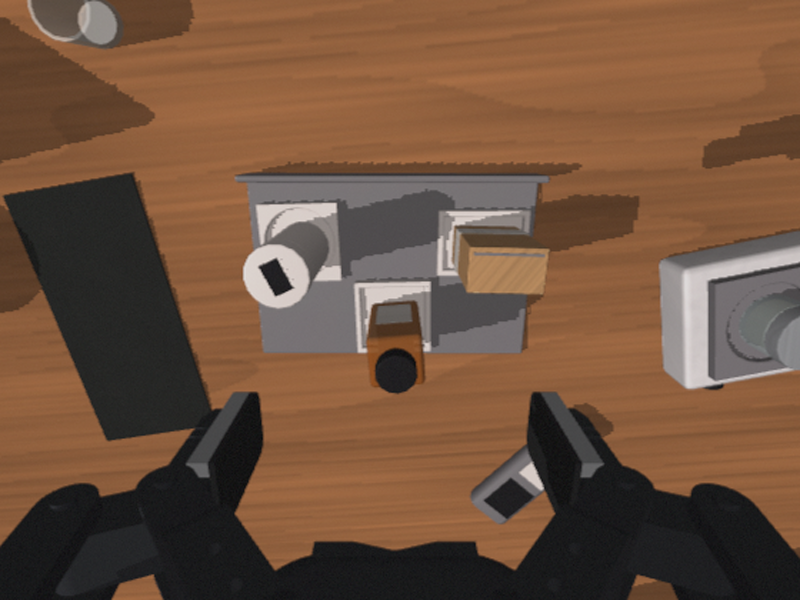

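The canister lid (276,275), cap (396,370) and carton top (504,271) are all within about 4 px (3 mm) of where they should be. The jar is in its seat and the gripper is clear.

```bash
python3 -c "
from plant import *
print(close_job())"
```

```text
the job is handed in; nothing more can be done
None
```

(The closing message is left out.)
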